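# Open the next reagent bottle and index the analyser's carousel

## Task

The reagent bottle at the front of the analyser's carousel still has its white stopper in: work the stopper loose, twisting it to and fro while pulling gently so that the bottle stays down in its cradle, and lay it in the steel tray. Then push the carousel round, exactly one station towards the sampling arm and without flinging it, until it clicks home with the open bottle under the needle. Never touch the sampling arm, and leave the other things on the bench where they are.

Things in the scene. Friction and masses are not known exactly. Their poses are not given: they have to be found in the camera images.
- analyser: desk-top analyser, cream plastic, fixed, 360 mm deep (its x), 650 mm wide: a low deck 49 mm high that carries the carousel and, 245 to 470 mm to the -y side of the carousel's axis, a housing 141 mm high (sloping screen to 215 mm). Origin: on the bench under the carousel's axis; its -x side is the front, towards the robot
- carousel (a joint): carousel's angle (rad) about the upright axis over the analyser's origin: 0 at the start, growing anticlockwise from above, towards the sampling arm; next station at 1.047. A sprung ball holds it: about 8 N at a post pushes it out (it then jumps 10 to 15 degrees on), it runs nearly free, needs 8 N again from 11 degrees before the next station, and 5 degrees before it falls in; pushing on takes it past
- carousel_top (a point): centre of the platter's top, 67 mm above the bench. Platter 320 mm wide, aluminium; black hub knob 52 mm wide, to 125 mm above the bench; six grey cradles 60 degrees apart, leaning 27 degrees outward, six posts midway between. Clipped-in bottles stand under the sampling arm (open) and rearmost (black cap); the other cradles are empty, also the loaded one's neighbour away from the arm
- turning_post (a point): centre of the top of the turning post beside the loaded cradle, away from the sampling arm; push it from the side of the empty cradle behind it, whose walls reach 105 mm above the bench outside and 140 mm near the hub (30 mm free between). Steel rod 14 mm thick, 100 mm tall, top 167 mm above the bench, 145 mm from the carousel's axis; it turns with the carousel
- loaded_cradle (a point): centre of the inner floor of the cradle with the stoppered bottle, 100 mm from the carousel's axis, 95 mm above the bench; at the start at the front (analyser's -x); turns with the carousel. Cradle 63 mm square inside, walls 31 mm high
- bottle: loose square amber bottle, 60 x 60 x 78 mm, round neck 38 mm wide up to 115 mm, about 0.4 kg, standing in the loaded cradle and so leaning 27 degrees outward. Origin: centre of its underside; z along its axis to the mouth. It cannot turn in the square cradle, but a straight pull on the stopper lifts it out
- stopper: loose white stopper, 80 mm long, tight in the neck. Origin: centre of its flange's underside (44 mm wide, 5 thick), at first on the mouth; z outward. Shank below 24 mm thick, 36 long, thinner from 16 mm down. Tab above 14 (x) x 36 (y) x 39 mm. Straight pull 15 N; turning takes 0.2 N m and then it slides out with a few newtons; free after 11 mm, clear after 36 mm
- stopper_grip (a point): point on the stopper's axis in its tab, 28 mm above the stopper's origin, where to pinch the tab across its 14 mm (its x, in the upright plane in which the bottle leans); axes as the stopper's
- tray: open steel tray, fixed, 180 (its x) x 120 x 26 mm, wall and floor 3 mm. Origin: centre of its underside. The stopper may lie in it any way round
- sampling_arm: the sampling arm, fixed: a column on the housing, an arm 280 to 306 mm above the bench, and a needle. Origin and axes as the analyser's; column at x -5, y -290 mm, the arm's end at x -98, y -161 mm
- needle_tip (a point): tip of the sampling arm's needle, over the cradle 60 degrees anticlockwise of the front one, 14 mm above the mouth of an open bottle there; the needle leans as the bottles do
- specimen_jar: loose clear jar with a white lid, 58 mm wide, 74 mm high; origin: centre of its underside; a bystander
- phone: loose black telephone lying flat, 155 x 74 x 9 mm; origin: centre of its underside; a bystander
- timer: loose white bench timer, 30 x 85 x 62 mm; origin: centre of its underside; a bystander
- wash_bottle: loose white wash bottle, 72 mm wide, 215 mm high with its spout; origin: centre of its underside; a bystander
- spare_bottle: loose square amber bottle of the same size standing upright on the bench, with a black screw cap, 116 mm high; origin: centre of its underside; a bystander

How it is judged:
By the outcome, as a careful person would: the job done as asked, in the order asked, and still so for the second after the job is handed in, with the robot touching nothing.
It also fails if it takes over 72 s, if anything falls off the work surface, if the arm or the gripper's body presses on something with over 40 N, if the wrist force passes 120 N, or if a joint passes its speed limit or range.

## Robot

A 6-joint arm with a two-finger parallel gripper is mounted at the origin on the work surface. World frame = base frame: x ahead of the robot, y to its left, z up, the work surface at z = 0. Lengths are in mm, angles in degrees, forces in N, time in s.
With the tool pointing down it reaches from about 350 to 875 mm from the base axis. Payload 4.2 kg.
Tool frame: the origin (TCP) lies at the very end of the fingers, on their centre line; the grasp point (between the pads) lies 19 mm behind it; z points along the fingers, x is the direction in which the jaws open and shut, and the axes are right-handed (so a half turn about z gives the same grasp; the last joint's range is limited). The gripper opens to 87 mm and grips with 3 to 60 N. Pads are 19 mm wide; open, the fingers measure 117 mm over their backs; the gripper's body (75 mm by 190 mm) begins 51 mm behind the grasp point.
Start: joints at [-48.552, 22.042, 0.453, 0, -68.411, -14.817], TCP at [280.164, -558.666, 222.55] pointing down, gripper open.
Joint ranges: [-179.83, 179.83], [-69.29, 118.12], [-61.27, 80.66], [-181.25, 117.63], [-171.15, -9.14], [-177.46, 177.46]. Speed limits (degrees/s): [159.86, 159.86, 180, 180, 180, 180].

## Interface

Orientations are given as [roll, pitch, yaw] about the fixed x, y, z axes, in that order (R = Rz(yaw) Ry(pitch) Rx(roll)).
In Python, from cell import get_state, grab_frame, order gives the robot as it stands.
- The arm moves only by the tool send_rows, never from a script. Its argument "commands" is a list of rows, each an object of numbers: "x", "y", "z": the shift along the tool's x, y, z in units of 50 mm (1.0 is 50 mm); "roll": the turn about the tool's z in units of 8 degrees (1.0 is 8 degrees). In form: [{"x": .., "y": .., "z": .., "roll": ..}, ...]. A call has 1 to 12 rows; each row is the pose to reach, as a shift and turn from the pose measured when the call began, along the tool's axes at that moment; what a row does not reach only later rows make up. A row lasts 1/10 s, in which the tool goes at most 50 mm and 8.59 degrees, less where a joint would pass 70% of its speed; a pose out of reach is approached as far as the arm can. A call with a gripper value outside its range is refused whole. "jaw" is the closure, from -1 (fully open) to 1 (shut), set as the call begins (left out, the last holds). The fingers move at their own pace and stop on an object; the grip force is fixed at half the most. Time passes only in rows, so rows that repeat a pose let the fingers close. It gives the time, the measured TCP pose, the force and the opening at its end, in the units of the state.
- get_state(): the state, without advancing time (a new reading comes with each control period).
- grab_frame(name): name is "scene" or "side" or "wrist"; returns a dict with "color" (480x640x3 uint8, red, green, blue), "range_z" (480x640 float32, mm along the optical axis (not along the pixel's ray), 0 where there is no reading), "fx", "fy", "cx", "cy" (pixels), "pose" (4x4, takes a point from camera to world coordinates). Camera axes: x right, y down, z forward; pixel columns grow to the right and rows downward; lengths in mm; the calibration is good to about 2 mm. The wrist camera is an equidistant fisheye: a pixel r from the principal point sees the ray r / f radians off the axis. A picture is of the moment at which its call begins.
- order.job_done(): hands the job in, once; it reports no verdict.
The state is a dict: "t": time; "joint_pos": joint angles; "joint_velocities": joint speeds; "joint_efforts": joint torques, N m; "tcp_pos": TCP position; "orientation": TCP orientation; "wrist_force": force on the tool from outside, world axes, zero at the start; "moment": the same for the moment, N m; "gripper_width": opening from 0.0 (shut) to 1.0 (fully open).
Only numpy, scipy, OpenCV 4.12 (cv2) and the standard library are available. Lean on these libraries where they do the work, as an engineer would, in place of code of your own. Each camera call takes 0.05 s, during which the arm holds its last target.

## Working session

There is one attempt and no reset: what is moved stays moved. The work goes in short steps, Python scripts to look and compute and a tool call to move; the robot and the scene stay as the last step left them, time stands still between calls to the robot, and variables do not carry over. Pictures are saved under pics/ and viewed, and the job is handed in when it is done.

Besides the shell and the picture viewer there is one more tool, called after "Call:" as name(argument=value, ...), one argument or row to a line, values as JSON. send_rows: Moves the arm, as the interface text tells. Its arguments: {"type":"object","properties":{"commands":{"type":"array"},"jaw":{"type":"number"}},"required":["commands"]}

```bash
ls; mkdir -p pics; python3 - <<'E'
from cell import get_state, grab_frame
import cv2
print(get_state())
for n in ["scene","side","wrist"]:
    f=grab_frame(n); cv2.imwrite(f"pics/{n}0.png",f["color"][:,:,::-1]); print(n,f["fx"],f["fy"],f["cx"],f["cy"],f["pose"].round(3).tolist())
E
```

```text
pics
{'t': 0.0, 'joint_pos': array([-4.85524755e+01,  2.20908039e+01,  3.77250233e-01, -3.22209665e-02,
       -6.84087643e+01, -1.48177196e+01]), 'joint_velocities': array([ 0.01174056, -0.01573301,  0.03635941,  0.00412775,  0.03118164,
        0.05807495]), 'joint_efforts': array([ 2.89876689e-04, -3.90667999e+01,  1.87410271e+01,  4.21979874e+00,
        1.10823297e-02, -2.05463721e-04]), 'tcp_pos': array([ 279.90241067, -558.12832223,  221.43349304]), 'orientation': array([-1.79997656e+02, -1.25908853e-01,  1.16617914e+02]), 'wrist_force': array([ 0.67364138, -0.4794955 , -0.74836717]), 'moment': array([-0.04952675, -0.00725129,  0.01191003]), 'gripper_width': 0.996508139311754}
scene 535.6641559594663 535.6641559594663 328.1006939898161 240.89145796802757 [[-0.471, 0.658, -0.588, 1195.966], [0.882, 0.357, -0.306, 294.521], [0.009, -0.663, -0.748, 977.83], [0.0, 0.0, 0.0, 1.0]]
side 505.06444194452047 505.06444194452047 320.4540355077322 239.7814614403807 [[-0.706, -0.468, 0.531, -222.226], [-0.708, 0.452, -0.543, 763.509], [0.014, -0.759, -0.651, 1073.863], [0.0, 0.0, 0.0, 1.0]]
wrist 371.64829954431775 371.64829954431775 316.12033112392385 237.54897952260225 [[-0.448, 0.868, 0.216, 221.269], [0.894, 0.434, 0.111, -586.944], [0.002, 0.243, -0.97, 384.158], [0.0, 0.0, 0.0, 1.0]]
```

View pics/scene0.png

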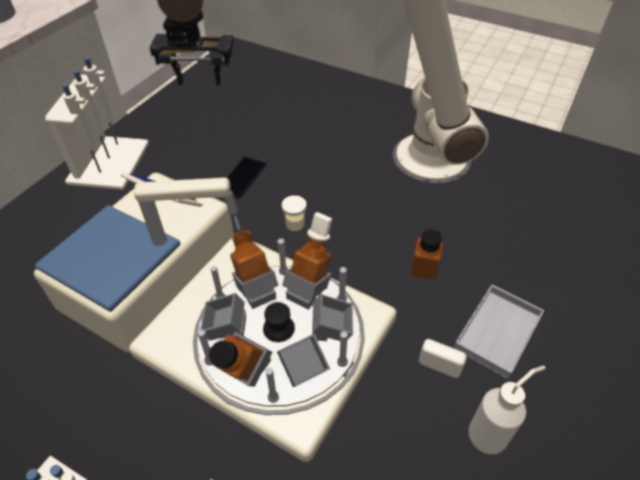

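View pics/side0.png

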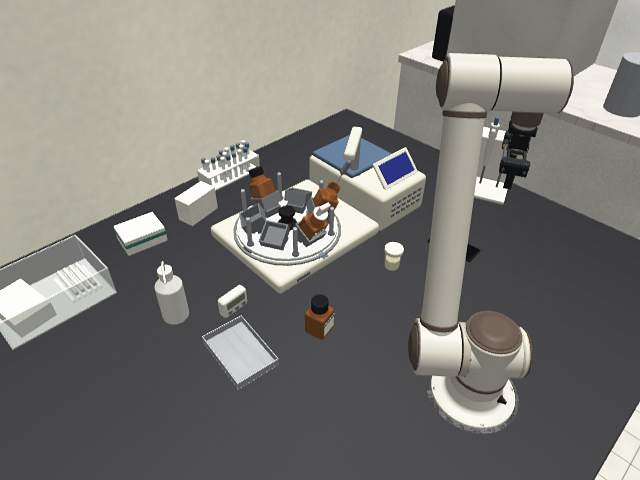

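View pics/wrist0.png

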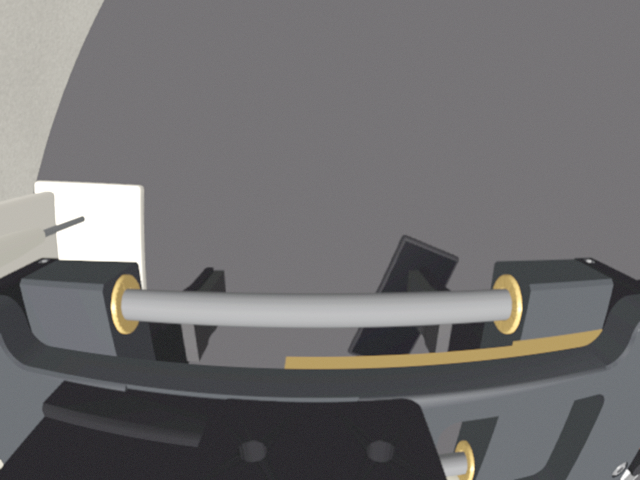

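The scene view shows the white stopper tab at about (319,225), the hub knob at (278,315), the posts and the tray at (500,330). The tool points down and moves can only roll it. So I plan to pinch the tab across its parallel 36 mm faces with a vertical tool. Next I'll measure.

```bash
cat > h.py <<'E'
import numpy as np, cv2
from cell import get_state, grab_frame
def cloud(f):
    d=f["range_z"]; v,u=np.mgrid[0:480,0:640]
    P=np.stack([(u-f["cx"])/f["fx"]*d,(v-f["cy"])/f["fy"]*d,d],-1)
    W=P@f["pose"][:3,:3].T+f["pose"][:3,3]; W[d<=0]=np.nan; return W
def proj(f,X):
    p=(np.asarray(X,float)-f["pose"][:3,3])@f["pose"][:3,:3]
    return np.stack([p[...,0]/p[...,2]*f["fx"]+f["cx"],p[...,1]/p[...,2]*f["fy"]+f["cy"]],-1)
def ray(f,u,v):
    d=f["pose"][:3,:3]@np.array([(u-f["cx"])/f["fx"],(v-f["cy"])/f["fy"],1]); return f["pose"][:3,3],d/np.linalg.norm(d)
def onplane(f,u,v,z):
    o,d=ray(f,u,v); return o+d*(z-o[2])/d[2]
def tri(f1,p1,f2,p2):
    (a,d),(b,e)=ray(f1,*p1),ray(f2,*p2)
    s=np.linalg.lstsq(np.stack([d,-e],1),b-a,rcond=None)[0]; A=a+s[0]*d;B=b+s[1]*e
    return (A+B)/2,np.linalg.norm(A-B)
E
python3 - <<'E'
from h import *
import pickle
F={n:grab_frame(n) for n in("scene","side")}; pickle.dump(F,open("F0.pkl","wb"))
for n,(x0,y0,x1,y1) in {"scene":(190,190,390,410),"side":(205,165,385,300)}.items():
    c=F[n]["color"][y0:y1,x0:x1,::-1]; c=cv2.resize(c,None,fx=4 if n=="side" else 2.7,fy=4 if n=="side" else 2.7,interpolation=cv2.INTER_CUBIC); cv2.imwrite(f"pics/{n}1.png",c)
    W=cloud(F[n]); 
    ok=np.isfinite(W[...,2]); print(n,ok.mean())
    # bench check
    hsv=cv2.cvtColor(F[n]["color"],cv2.COLOR_RGB2HSV)
    print(W[300,278] if n=="scene" else W[220,320])
W=cloud(F["scene"])
for (u,v) in [(319,225),(318,233),(278,312),(283,241),(343,270),(344,336),(272,372),(216,268),(500,330),(350,420),(150,345)]: print(u,v,W[v,u].round(1))
E
```

```text
scene 0.9960611979166667
[672.73289726 -92.97032344  66.08314303]
side 0.99611328125
[566.38884232 -38.61512693 183.9733927 ]
319 225 [573.5 -49.9 221.8]
318 233 [579.9 -48.7 205.6]
278 312 [729.7 -53.7 124. ]
283 241 [ 601.6 -117.7  166.4]
343 270 [609.   22.3 164.5]
344 336 [740.7  91.4 166.3]
272 372 [858.9  17.  165.4]
216 268 [ 723.3 -194.9  166.8]
500 330 [ 4.760e+02  3.359e+02 -1.000e-01]
350 420 [803.9 142.   -2.4]
150 345 [ 875.2 -264.6   49.9]
```

View pics/scene1.png

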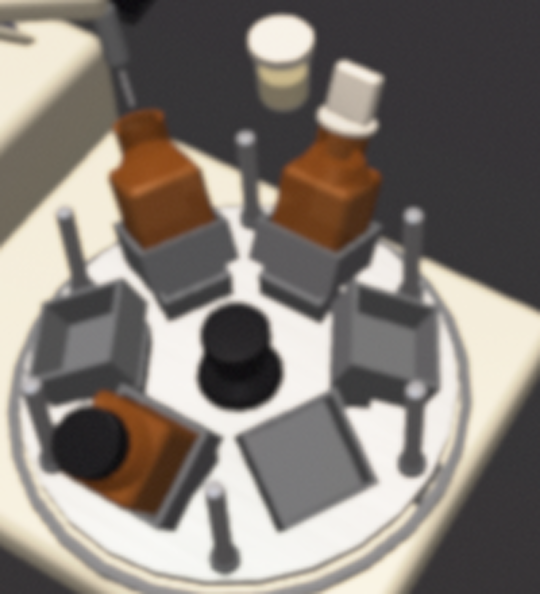

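View pics/side1.png

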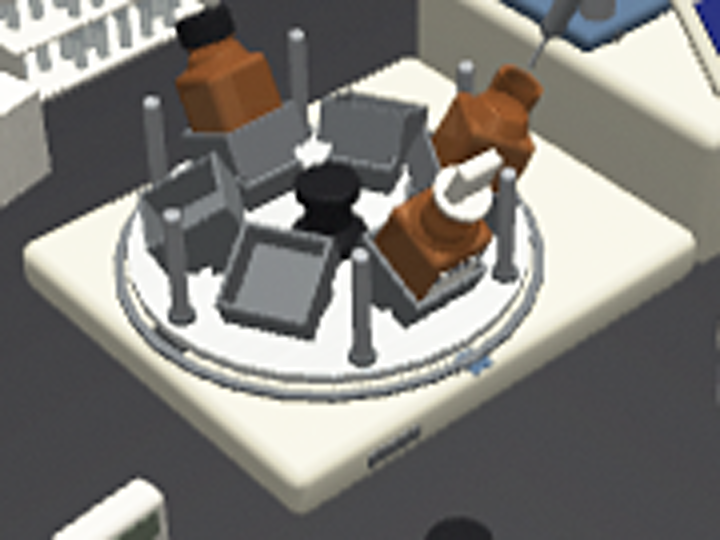

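Both views show the tab leaning to the front, the open bottle under the needle, and the turning post just right of the loaded cradle in the scene view (crop position about (413,215)). Next I'll fit the positions from the depth points of both cameras.

```bash
python3 - <<'E'
from h import *
import pickle
F=pickle.load(open("F0.pkl","rb"))
for n in F:
    f=F[n];W=cloud(f);c=f["color"].astype(int)
    xy=W[...,:2]; r=np.hypot(W[...,0]-730,W[...,1]+53)
    hub=(r<40)&(W[...,2]>120)&(W[...,2]<130)
    P=W[hub]; (cx,cy),rad=cv2.minEnclosingCircle(P[:,:2].astype(np.float32)); print(n,"hub",(cx,cy),rad,np.median(P[:,2]),len(P))
    m=((W[...,2]>163)&(W[...,2]<171)&(r>125)&(r<165)).astype(np.uint8)
    k,l,s,ce=cv2.connectedComponentsWithStats(m)
    for i in range(1,k):
        if s[i,4]>=4:
            p=W[l==i]; print("  post",p.mean(0).round(1),s[i,4],ce[i].round(1),"ang",np.degrees(np.arctan2(p[:,1].mean()+53,p[:,0].mean()-730)).round(1))
    wh=(c.min(-1)>140)&(W[...,2]>180)&(W[...,2]<260)&(np.hypot(W[...,0]-570,W[...,1]+50)<70)
    p=W[wh]; print(" stopper",len(p),p.min(0).round(1),p.max(0).round(1),p.mean(0).round(1))
    u,s_,vt=np.linalg.svd(p-p.mean(0),full_matrices=False); print(vt.round(3),s_.round(1))
    t=(W[...,2]>12)&(W[...,2]<40)&(np.hypot(W[...,0]-476,W[...,1]-336)<125)
    p=W[t]; rect=cv2.minAreaRect(p[:,:2].astype(np.float32)); print(" tray",rect, p[:,2].max(),np.median(W[(np.hypot(W[...,0]-476,W[...,1]-336)<40)][:,2]),len(p))
    dk=(W[...,2]>46)&(W[...,2]<53)&(np.hypot(W[...,0]-730,W[...,1]+53)<350)
    rect=cv2.minAreaRect(W[dk][:,:2].astype(np.float32)); print(" deck",rect)
E
```

```text
scene hub (730.34326171875, -55.22520446777344) 26.344438552856445 123.84780259243428 494
  post [ 602.4 -122.3  165.3] 30 [280.9 240.8] ang -151.5
  post [ 641.  -150.8  168.9] 9 [258.4 247.2] ang -132.3
  post [602.9 -75.8 168. ] 5 [300.6 248.4] ang -169.8
  post [ 681.1 -178.4  167.6] 29 [235.6 256.1] ang -111.3
  post [598.1 -25.8 167.2] 33 [323.8 256.2] ang 168.3
  post [ 723.8 -199.6  165.4] 30 [214.  267.7] ang -92.4
  post [608.5  22.5 165.7] 31 [343.2 269.5] ang 148.2
  post [ 852.3 -133.   165.5] 41 [201.4 332.1] ang -33.2
  post [736.6  89.2 166. ] 40 [344.  333.8] ang 87.4
  post [869.3 -39.3 166.9] 89 [240.1 362.1] ang 5.6
  post [858.7  12.1 165.2] 49 [269.5 370.7] ang 26.8
 stopper 415 [554.2 -70.1 197.8] [598.2 -28.  240.2] [574.8 -48.4 219. ]
[[-0.606 -0.021  0.795]
 [ 0.009 -1.    -0.019]
 [ 0.795 -0.005  0.606]] [295.6 203.9  84.7]
 tray ((481.9769592285156, 333.0909423828125), (120.14360046386719, 185.6652374267578), 82.99717712402344) 29.780286150281995 1.9485380510511732 805
 deck ((666.6553955078125, -34.760894775390625), (627.8056640625, 492.31805419921875), 8
[... 320 characters left out ...]
8.2
  post [ 636.  -158.   167.3] 30 [331.5 197.3] ang -131.8
  post [ 598.1 -120.   166.2] 12 [331.8 208.2] ang -153.1
  post [733.9  89.8 166.5] 8 [247.8 218. ] ang 88.4
  post [584.8 -31.4 166.6] 51 [313.6 223. ] ang 171.5
  post [604.9  24.1 165.7] 17 [294.6 228.5] ang 148.3
 stopper 142 [550.5 -70.6 188.2] [593.3 -26.3 240.6] [566.2 -43.6 211.9]
[[ 0.328  0.07  -0.942]
 [-0.603 -0.752 -0.266]
 [-0.727  0.656 -0.204]] [216.3 136.7 104.4]
 tray ((480.7008361816406, 334.9539489746094), (121.83924865722656, 185.36143493652344), 83.04708862304688) 31.02853914273055 3.306292974046869 665
 deck ((721.1746215820312, -78.44595336914062), (627.9447021484375, 498.6437683105469), 66.89742279052734)
```

```bash
cat >> h.py <<'E'
from scipy.spatial.transform import Rotation as Rn
def go(target,yaw=None,st=None):
    s=st or get_state(); R=Rn.from_euler("xyz",s["orientation"],degrees=True).as_matrix()
    d=R.T@(np.array(target)-s["tcp_pos"])/50
    r=0 if yaw is None else -((yaw-s["orientation"][2]+180)%360-180)/8
    print("x %.3f y %.3f z %.3f roll %.3f"%(*d,r))
def st():
    s=get_state(); print("t %.2f"%s["t"],s["tcp_pos"].round(1),s["orientation"].round(2),"F",s["wrist_force"].round(1),"M",s["moment"].round(2),"w %.3f"%s["gripper_width"],"q",s["joint_pos"].round(1))
E
python3 - <<'E'
from h import *
go((390,-300,310),100);go((420,-47,310),87.5);go((563.5,-47,310),87.5)
E
```

```text
x 3.637 y 4.282 z -1.755 roll 2.079
x 7.891 y 7.087 z -1.752 roll 3.641
x 6.605 y 9.652 z -1.753 roll 3.641
```

Call:
send_rows(
  commands=[
    {"x": 0.6, "y": 0.7, "z": -0.5, "roll": 0.5},
    {"x": 1.2, "y": 1.4, "z": -1.0, "roll": 1.0},
    {"x": 1.8, "y": 2.1, "z": -1.5, "roll": 1.5},
    {"x": 2.4, "y": 2.8, "z": -1.75, "roll": 2.0},
    {"x": 3.0, "y": 3.5, "z": -1.75, "roll": 2.0},
    {"x": 3.6, "y": 4.3, "z": -1.75, "roll": 2.1},
    {"x": 4.4, "y": 4.8, "z": -1.75, "roll": 2.5},
    {"x": 5.2, "y": 5.3, "z": -1.75, "roll": 2.9},
    {"x": 6.0, "y": 5.8, "z": -1.75, "roll": 3.3},
    {"x": 6.8, "y": 6.3, "z": -1.75, "roll": 3.64},
    {"x": 7.4, "y": 6.7, "z": -1.75, "roll": 3.64},
    {"x": 7.9, "y": 7.1, "z": -1.75, "roll": 3.64},
  ],
  jaw=-1,
)

```text
t: 1.45
tcp_pos: [420.0, -44.4, 310.3]
orientation: [180.0, -0.1, 87.6]
wrist_force: [0.6, -1.6, 0.1]
gripper_width: 0.995
```

```bash
python3 - <<'E'
from h import *
st();go((563.5,-47,310),87.5)
f=grab_frame("wrist"); cv2.imwrite("pics/wrist2.png",f["color"][:,:,::-1])
E
```

```text
t 1.45 [420.  -44.4 310.3] [ 1.7998e+02 -8.0000e-02  8.7590e+01] F [ 0.6 -1.6  0.1] M [-0.12 -0.15 -0.03] w 0.995 q [ 1.610e+01 -1.700e+00 -1.660e+01 -1.000e-01 -7.510e+01 -1.085e+02]
x 0.069 y 2.870 z 0.006 roll 0.011
```

View pics/wrist2.png

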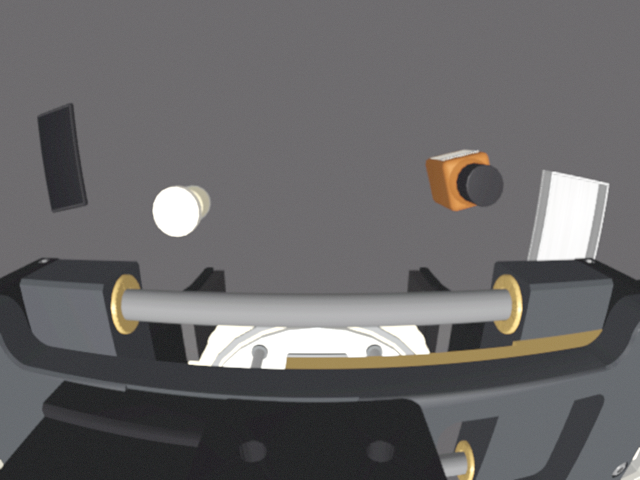

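Call:
send_rows(
  commands=[
    {"y": 0.6},
    {"y": 1.2},
    {"y": 1.8},
    {"y": 2.4},
    {"y": 2.87, "x": 0.07},
    {"y": 2.87, "x": 0.07, "z": 0.3},
    {"y": 2.87, "x": 0.07, "z": 0.6},
    {"y": 2.87, "x": 0.07, "z": 0.6},
  ],
)

```text
invalid input at $.commands[0]: expected keys x, y, z, roll
```

```bash
python3 - <<'E'
from h import *
st();go((563.2,-47.2,212),87.5)
for n,(x0,y0,x1,y1) in {"scene":(220,100,420,280),"side":(245,145,405,265)}.items():
    f=grab_frame(n);c=cv2.resize(f["color"][y0:y1,x0:x1,::-1],None,fx=3.3 if n=="scene" else 5,fy=3.3 if n=="scene" else 5,interpolation=cv2.INTER_CUBIC); cv2.imwrite(f"pics/{n}3.png",c)
E
```

```text
t 1.50 [421.3 -41.9 310.1] [ 1.7993e+02 -1.5000e-01  8.7710e+01] F [ 0.8  2.2 -0. ] M [ 0.24 -0.06 -0.03] w 0.999 q [ 1.640e+01 -1.600e+00 -1.650e+01 -1.000e-01 -7.500e+01 -1.087e+02]
x 0.002 y 2.838 z 1.965 roll 0.027
```

View pics/scene3.png

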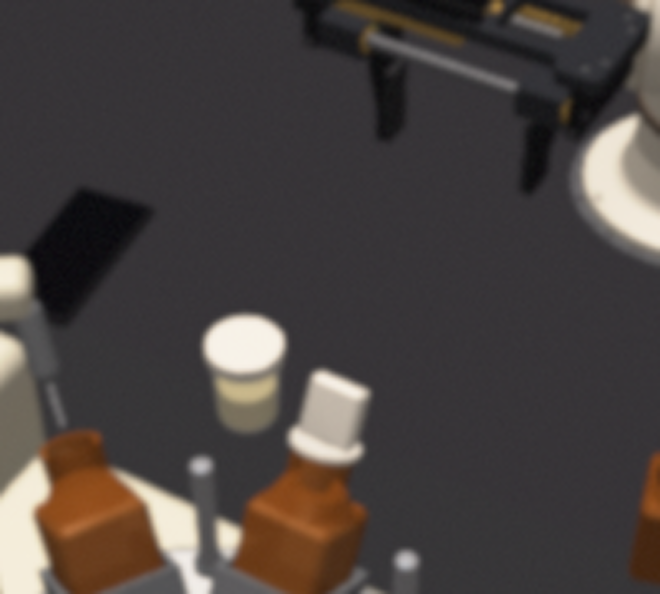

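View pics/side3.png

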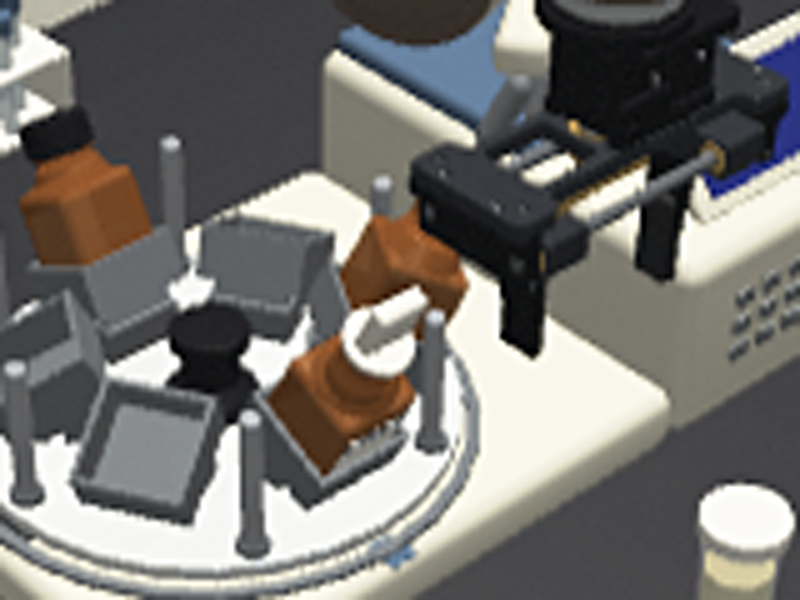

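The rows need all four keys. The gripper was still approaching and its bar runs along tool x, as I assumed.

Call:
send_rows(
  commands=[
    {"x": 0, "y": 0.6, "z": 0, "roll": 0},
    {"x": -0.05, "y": 1.2, "z": 0, "roll": 0},
    {"x": -0.05, "y": 1.8, "z": 0, "roll": 0},
    {"x": -0.05, "y": 2.4, "z": 0, "roll": 0},
    {"x": 0, "y": 2.84, "z": 0, "roll": 0.03},
    {"x": 0, "y": 2.84, "z": 0.3, "roll": 0.03},
    {"x": 0, "y": 2.84, "z": 0.7, "roll": 0.03},
    {"x": 0, "y": 2.84, "z": 0.9, "roll": 0.03},
    {"x": 0, "y": 2.84, "z": 0.9, "roll": 0.03},
    {"x": 0, "y": 2.84, "z": 0.9, "roll": 0.03},
  ],
)

```text
t: 2.6
tcp_pos: [562.6, -51.2, 265.6]
orientation: [180.0, -0.0, 87.4]
wrist_force: [0.5, 1.1, -0.9]
gripper_width: 1.002
```

```bash
python3 - <<'E'
from h import *
st();go((563.2,-47.2,212),87.5)
for n,(x0,y0,x1,y1) in {"scene":(220,100,420,280),"side":(245,145,405,265)}.items():
    f=grab_frame(n);c=cv2.resize(f["color"][y0:y1,x0:x1,::-1],None,fx=3.3 if n=="scene" else 5,fy=3.3 if n=="scene" else 5,interpolation=cv2.INTER_CUBIC); cv2.imwrite(f"pics/{n}4.png",c)
E
```

```text
t 2.60 [562.6 -51.2 265.6] [ 1.7998e+02 -3.0000e-02  8.7450e+01] F [ 0.5  1.1 -0.9] M [-0.02 -0.06  0.04] w 1.002 q [  11.2   14.6   -4.1   -0.   -71.3 -103.8]
x 0.079 y 0.009 z 1.072 roll -0.006
```

View pics/scene4.png

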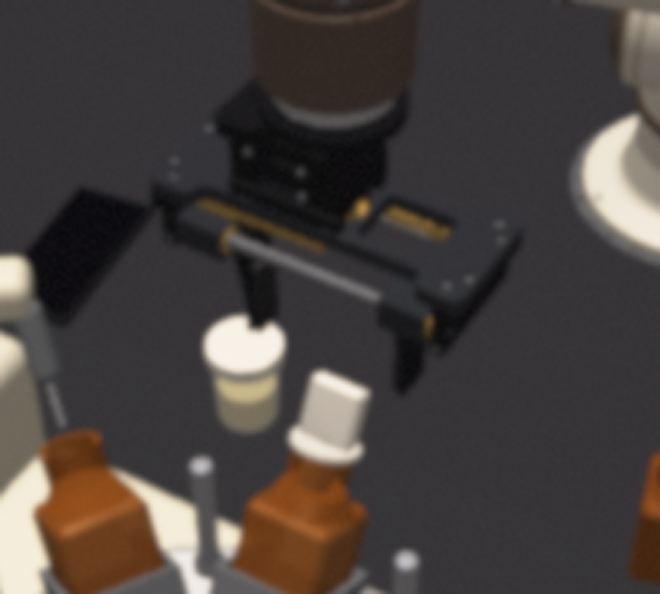

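View pics/side4.png

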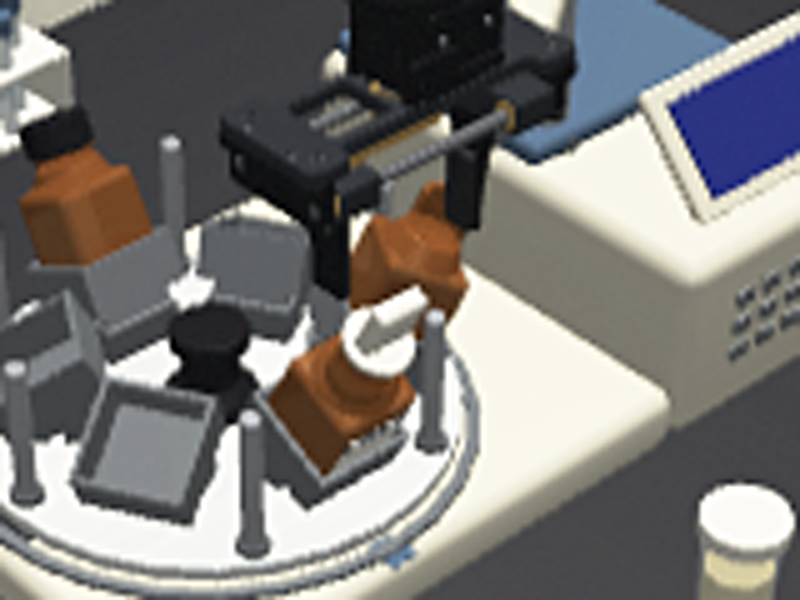

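The fingers straddle the tab from above and look aligned, so I'll descend and close.

Call:
send_rows(
  commands=[
    {"x": 0.08, "y": 0, "z": 0.2, "roll": 0},
    {"x": 0.08, "y": 0, "z": 0.4, "roll": 0},
    {"x": 0.08, "y": 0, "z": 0.6, "roll": 0},
    {"x": 0.08, "y": 0, "z": 0.8, "roll": 0},
    {"x": 0.08, "y": 0, "z": 1.0, "roll": 0},
    {"x": 0.08, "y": 0, "z": 1.07, "roll": 0},
    {"x": 0.08, "y": 0, "z": 1.07, "roll": 0},
    {"x": 0.08, "y": 0, "z": 1.07, "roll": 0},
  ],
)

```text
t: 3.5
tcp_pos: [563.4, -46.8, 212.9]
orientation: [179.9, -0.1, 87.5]
wrist_force: [0.7, 0.3, -0.0]
gripper_width: 1.005
```

```bash
python3 - <<'E'
from h import *
st();go((563.2,-47.2,212),87.5)
for n,(x0,y0,x1,y1) in {"scene":(220,130,420,310),"side":(245,145,405,265)}.items():
    f=grab_frame(n);c=cv2.resize(f["color"][y0:y1,x0:x1,::-1],None,fx=3.3 if n=="scene" else 5,fy=3.3 if n=="scene" else 5,interpolation=cv2.INTER_CUBIC); cv2.imwrite(f"pics/{n}5.png",c)
E
```

```text
t 3.50 [563.4 -46.8 212.9] [ 1.7986e+02 -5.0000e-02  8.7470e+01] F [ 0.7  0.3 -0. ] M [-0.01 -0.04 -0.06] w 1.005 q [  11.7   16.6   -9.1   -0.   -64.2 -104.2]
x -0.008 y -0.004 z 0.019 roll -0.004
```

View pics/scene5.png

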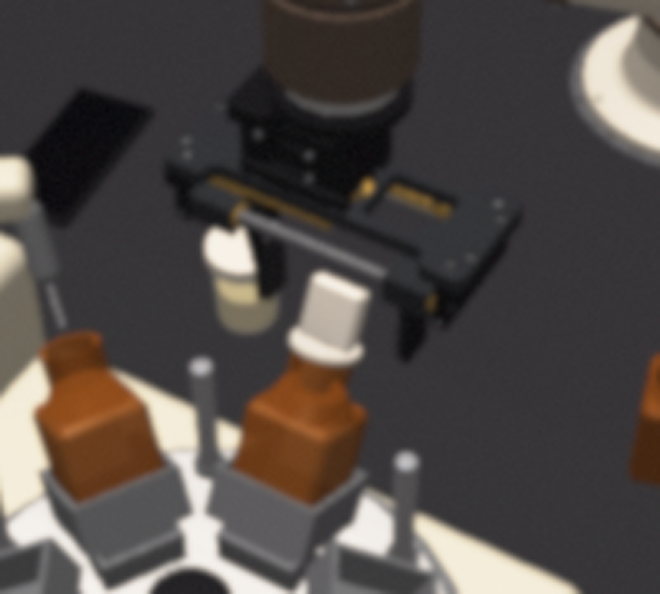

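View pics/side5.png

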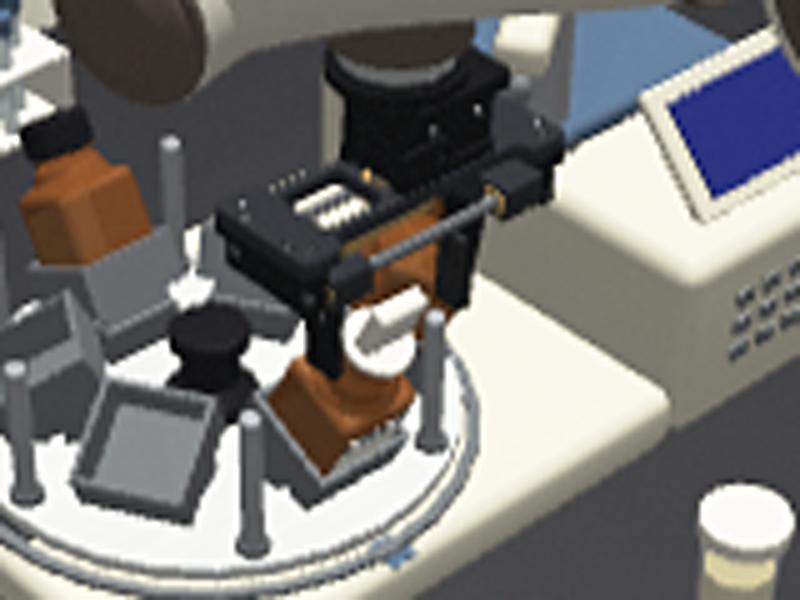

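Call:
send_rows(
  commands=[
    {"x": 0, "y": 0, "z": 0.01, "roll": 0},
    {"x": 0, "y": 0, "z": 0.01, "roll": 0},
    {"x": 0, "y": 0, "z": 0.01, "roll": 0},
    {"x": 0, "y": 0, "z": 0.01, "roll": 0},
    {"x": 0, "y": 0, "z": 0.01, "roll": 0},
    {"x": 0, "y": 0, "z": 0.01, "roll": 0},
    {"x": 0, "y": 0, "z": 0.01, "roll": 0},
    {"x": 0, "y": 0, "z": 0.01, "roll": 0},
    {"x": 0, "y": 0, "z": 0.01, "roll": 0},
    {"x": 0, "y": 0, "z": 0.01, "roll": 0},
  ],
  jaw=1,
)

```text
t: 4.6
tcp_pos: [563.0, -47.0, 212.6]
orientation: [179.9, -0.0, 87.5]
wrist_force: [-1.9, -1.2, -0.5]
gripper_width: 0.411
```

```bash
python3 - <<'E'
from h import *
st()
for n,(x0,y0,x1,y1) in {"scene":(220,130,420,310),"side":(245,145,405,265)}.items():
    f=grab_frame(n);c=cv2.resize(f["color"][y0:y1,x0:x1,::-1],None,fx=3.3 if n=="scene" else 5,fy=3.3 if n=="scene" else 5,interpolation=cv2.INTER_CUBIC); cv2.imwrite(f"pics/{n}6.png",c)
E
```

```text
t 4.60 [563.  -47.  212.6] [ 1.7989e+02 -5.0000e-02  8.7460e+01] F [-1.9 -1.2 -0.5] M [-0.44  0.4   0.02] w 0.411 q [  11.6   16.6   -9.1   -0.   -64.2 -104.2]
```

View pics/side6.png

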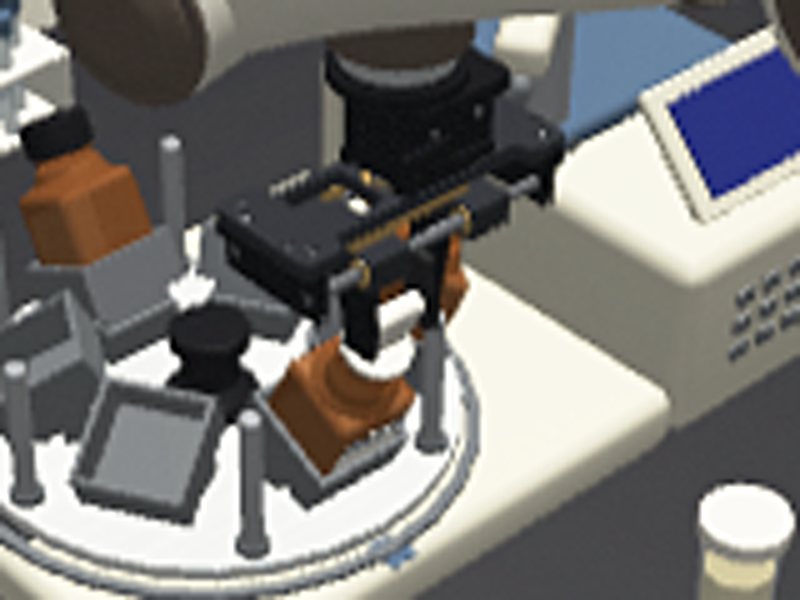

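The jaw opening of 0.411 is 35.8 mm, so the pads are flat on the 36 mm faces. Now a first gentle twist with a slight pull.

Call:
send_rows(
  commands=[
    {"x": 0, "y": 0, "z": 0, "roll": 0.3},
    {"x": 0, "y": 0, "z": 0, "roll": 0.6},
    {"x": 0, "y": 0, "z": 0, "roll": 0.8},
    {"x": 0, "y": -0.004, "z": -0.008, "roll": 0.5},
    {"x": 0, "y": -0.007, "z": -0.014, "roll": 0.2},
    {"x": 0, "y": -0.01, "z": -0.02, "roll": -0.2},
    {"x": 0, "y": -0.013, "z": -0.026, "roll": -0.5},
    {"x": 0, "y": -0.016, "z": -0.032, "roll": -0.8},
  ],
)

```text
t: 5.5
tcp_pos: [562.5, -47.4, 213.5]
orientation: [179.9, -0.0, 93.9]
wrist_force: [-0.2, -2.5, -1.4]
gripper_width: 0.411
```

```bash
cat >> h.py <<'E'
def pic(i,crop={"scene":(220,130,420,310),"side":(245,145,405,265)}):
    out={}
    for n,(x0,y0,x1,y1) in crop.items():
        f=grab_frame(n);out[n]=f;s=min(640/(x1-x0),560/(y1-y0));c=cv2.resize(f["color"][y0:y1,x0:x1,::-1],None,fx=s,fy=s,interpolation=cv2.INTER_CUBIC); cv2.imwrite(f"pics/{n}{i}.png",c)
    return out
E
python3 - <<'E'
from h import *
st(); pic(7)
E
```

```text
t 5.50 [562.5 -47.4 213.5] [ 1.7989e+02 -1.0000e-02  9.3880e+01] F [-0.2 -2.5 -1.4] M [-0.74 -0.12 -0.19] w 0.411 q [ 11.6  16.5  -9.1   0.  -64.3 -97.8]
```

View pics/scene7.png

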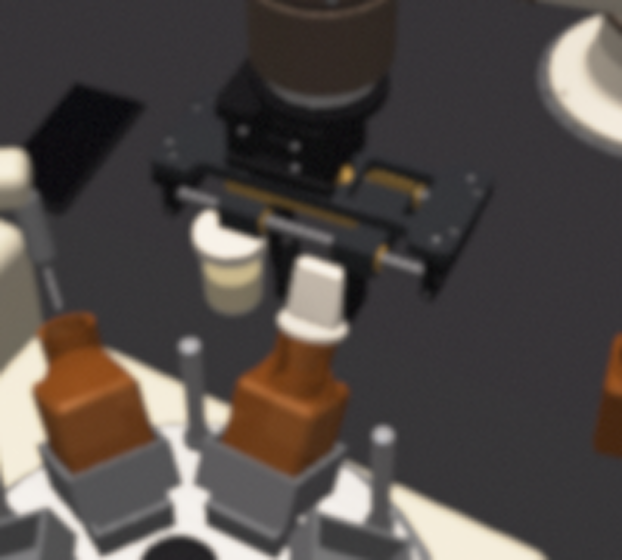

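Call:
send_rows(
  commands=[
    {"x": 0, "y": -0.005, "z": -0.01, "roll": 0.3},
    {"x": 0, "y": -0.009, "z": -0.018, "roll": 0.6},
    {"x": 0.001, "y": -0.014, "z": -0.027, "roll": 0.9},
    {"x": 0.001, "y": -0.018, "z": -0.036, "roll": 1.2},
    {"x": 0.002, "y": -0.023, "z": -0.045, "roll": 1.5},
    {"x": 0.002, "y": -0.027, "z": -0.053, "roll": 1.5},
    {"x": 0.002, "y": -0.032, "z": -0.062, "roll": 1.2},
    {"x": 0.003, "y": -0.036, "z": -0.07, "roll": 0.9},
    {"x": 0.003, "y": -0.04, "z": -0.08, "roll": 0.6},
    {"x": 0.004, "y": -0.045, "z": -0.089, "roll": 0.3},
    {"x": 0.004, "y": -0.05, "z": -0.098, "roll": 0.1},
  ],
)

```text
t: 6.7
tcp_pos: [560.0, -47.2, 217.8]
orientation: [179.9, -0.0, 93.1]
wrist_force: [1.2, -0.7, -4.9]
gripper_width: 0.412
```

```bash
python3 - <<'E'
from h import *
st(); pic(8)
E
```

```text
t 6.70 [560.  -47.2 217.8] [ 1.799e+02 -4.000e-02  9.305e+01] F [ 1.2 -0.7 -4.9] M [-0.35 -0.58 -0.19] w 0.412 q [ 11.7  16.1  -9.1  -0.  -64.8 -98.6]
```

View pics/scene8.png

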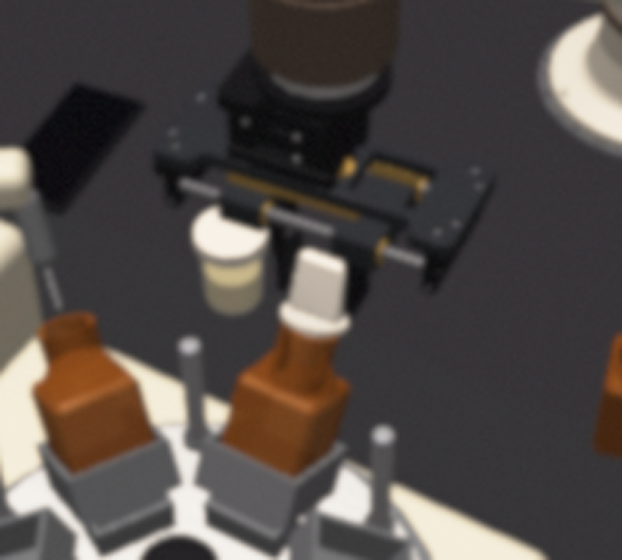

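View pics/side8.png

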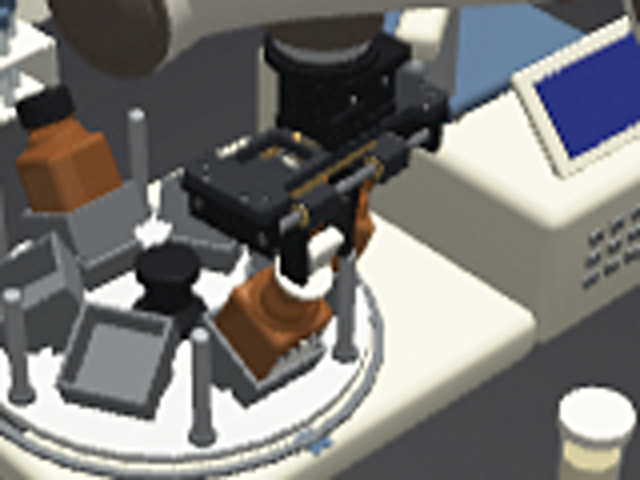

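The bottle's shoulder has not moved between the pictures, and the flange has risen a few pixels, so it is sliding. I'll carry on with the same strokes.

Call:
send_rows(
  commands=[
    {"x": 0, "y": -0.005, "z": -0.01, "roll": 0.3},
    {"x": 0, "y": -0.009, "z": -0.018, "roll": 0.6},
    {"x": 0.001, "y": -0.014, "z": -0.027, "roll": 0.9},
    {"x": 0.001, "y": -0.018, "z": -0.036, "roll": 1.2},
    {"x": 0.002, "y": -0.023, "z": -0.045, "roll": 1.4},
    {"x": 0.002, "y": -0.027, "z": -0.053, "roll": 1.4},
    {"x": 0.002, "y": -0.032, "z": -0.062, "roll": 1.2},
    {"x": 0.003, "y": -0.036, "z": -0.07, "roll": 0.9},
    {"x": 0.003, "y": -0.04, "z": -0.08, "roll": 0.6},
    {"x": 0.004, "y": -0.045, "z": -0.089, "roll": 0.3},
    {"x": 0.004, "y": -0.05, "z": -0.098, "roll": 0.0},
  ],
)

```text
t: 7.9
tcp_pos: [557.2, -47.3, 222.9]
orientation: [179.9, -0.0, 93.1]
wrist_force: [1.9, -0.5, -6.1]
gripper_width: 0.411
```

```bash
python3 - <<'E'
from h import *
import pickle
st(); o=pic(9)
F=pickle.load(open("F0.pkl","rb"))
for n in o:
    def am(f):
        h=cv2.cvtColor(f["color"],cv2.COLOR_RGB2HSV);W=cloud(f)
        m=(h[...,0]<20)&(h[...,1]>140)&(np.hypot(W[...,0]-602,W[...,1]+48)<62)&(W[...,1]>-95)
        return W[m],np.argwhere(m)
    for f in (F[n],o[n]):
        W,p=am(f); print(n,len(W),W.mean(0).round(1),np.percentile(W[:,2],[2,50,98]).round(1),p.mean(0).round(1))
E
```

```text
t 7.90 [557.2 -47.3 222.9] [ 1.7993e+02 -3.0000e-02  9.3130e+01] F [ 1.9 -0.5 -6.1] M [-0.29 -0.57 -0.17] w 0.411 q [ 11.7  15.6  -9.   -0.  -65.4 -98.6]
scene 1150 [617.3 -43.7 164.1] [133.4 165.8 196.2] [260.4 311.2]
scene 1321 [613.4 -42.5 172.8] [134.5 171.4 318.7] [256.3 312.6]
side 389 [591.9 -29.7 155.4] [116.6 155.4 185.1] [225.1 311.5]
side 427 [588.  -27.7 161.5] [118.5 162.4 196.2] [224.4 311.9]
```

View pics/scene9.png

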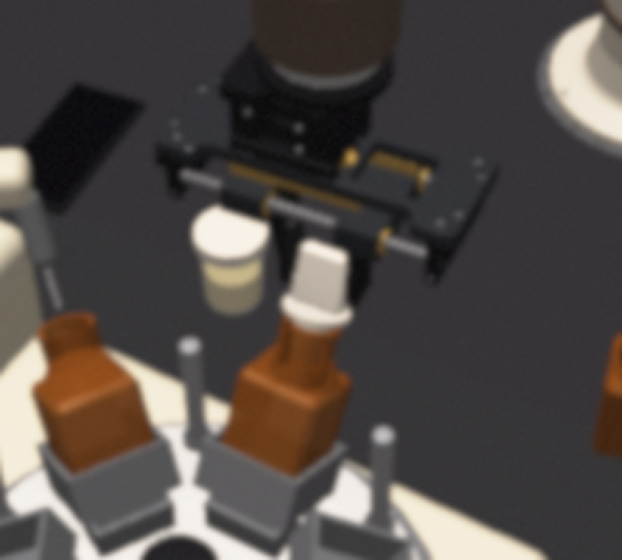

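View pics/side9.png

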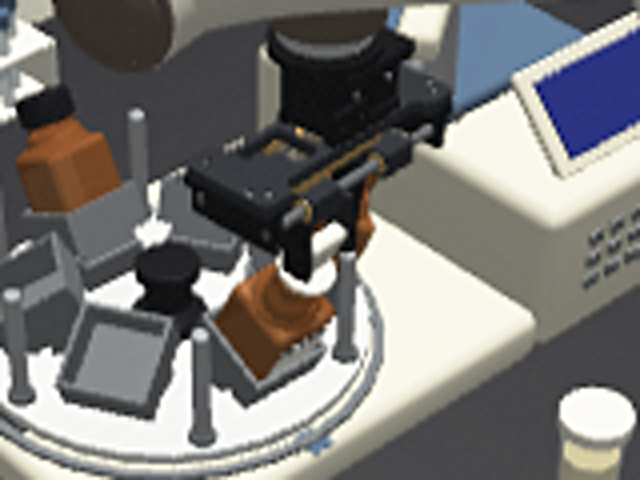

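The depth check says otherwise: the bottle has come up about 6–8 mm along with the stopper, and the wrist carries about 6 N. The strokes were too small and pulled through the reversal slack. I'll seat it again, then use bigger strokes and pull only mid-stroke.

Call:
send_rows(
  commands=[
    {"x": 0, "y": 0.02, "z": 0.04, "roll": 0.2},
    {"x": 0, "y": 0.04, "z": 0.08, "roll": 0.4},
    {"x": 0, "y": 0.06, "z": 0.12, "roll": 0.6},
    {"x": 0, "y": 0.08, "z": 0.16, "roll": 0.7},
    {"x": 0, "y": 0.1, "z": 0.19, "roll": 0.7},
    {"x": 0, "y": 0.11, "z": 0.2, "roll": 0.7},
    {"x": 0, "y": 0.11, "z": 0.2, "roll": 0.7},
  ],
)

```text
t: 8.7
tcp_pos: [561.6, -48.4, 215.5]
orientation: [-180.0, 0.1, 87.4]
wrist_force: [-5.8, -2.1, 8.7]
gripper_width: 0.412
```

```bash
cat >> h.py <<'E'
def am(f):
    h=cv2.cvtColor(f["color"],cv2.COLOR_RGB2HSV);W=cloud(f)
    m=(h[...,0]<20)&(h[...,1]>140)&(np.hypot(W[...,0]-602,W[...,1]+48)<62)&(W[...,1]>-95)&(W[...,2]<240)
    return W[m]
E
python3 - <<'E'
from h import *
import pickle
st(); o=pic(10)
F=pickle.load(open("F0.pkl","rb"))
for n in o:
    for f in (F[n],o[n]):
        W=am(f); print(n,len(W),W.mean(0).round(1),np.percentile(W[:,2],[2,50,98]).round(1))
E
```

```text
t 8.70 [561.6 -48.4 215.5] [-1.7999e+02  1.4000e-01  8.7400e+01] F [-5.8 -2.1  8.7] M [-0.75  1.75 -0.04] w 0.412 q [  11.6   16.4   -9.     0.2  -64.6 -104.3]
scene 1150 [617.3 -43.7 164.1] [133.4 165.8 196.2]
scene 1190 [616.  -44.3 164.3] [132.2 166.  198.6]
side 389 [591.9 -29.7 155.4] [116.6 155.4 185.1]
side 403 [591.3 -30.3 155.7] [116.9 156.5 186.5]
```

View pics/scene10.png

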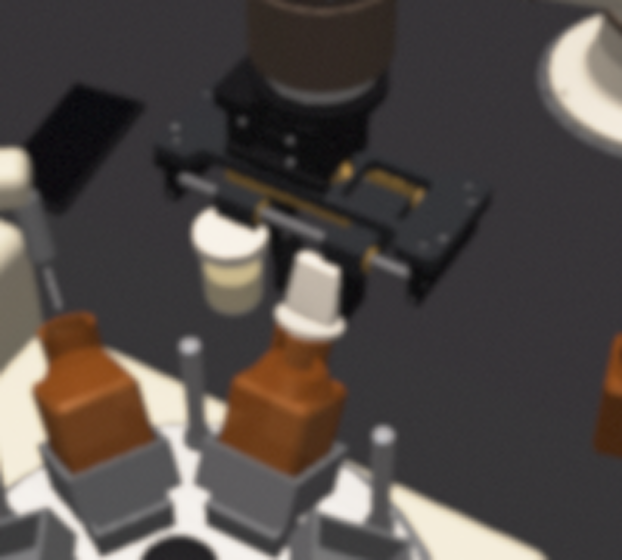

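The bottle is seated again, and the TCP now sits 3 mm higher than at the grasp, so the stopper has come out about 3 mm. Now larger strokes, pulling only mid-stroke.

Call:
send_rows(
  commands=[
    {"x": 0, "y": 0, "z": 0, "roll": 0.4},
    {"x": 0, "y": 0, "z": 0, "roll": 0.8},
    {"x": 0, "y": -0.005, "z": -0.01, "roll": 1.2},
    {"x": 0, "y": -0.011, "z": -0.022, "roll": 1.6},
    {"x": 0, "y": -0.018, "z": -0.036, "roll": 2.0},
    {"x": 0, "y": -0.013, "z": -0.026, "roll": 1.6},
    {"x": 0, "y": -0.009, "z": -0.018, "roll": 1.2},
    {"x": 0, "y": -0.009, "z": -0.018, "roll": 0.8},
    {"x": 0, "y": -0.018, "z": -0.036, "roll": 0.2},
    {"x": 0, "y": -0.027, "z": -0.053, "roll": -0.4},
    {"x": 0, "y": -0.036, "z": -0.071, "roll": -1.0},
    {"x": 0, "y": -0.036, "z": -0.071, "roll": -1.6},
  ],
)

```text
t: 10.0
tcp_pos: [559.6, -49.0, 218.8]
orientation: [-179.9, 0.2, 100.3]
wrist_force: [0.7, -2.1, -3.5]
gripper_width: 0.41
```

```bash
python3 - <<'E'
from h import *
st(); o=pic(11)
for n in o:
    for f in (o[n],):
        W=am(f); print(n,len(W),W.mean(0).round(1),np.percentile(W[:,2],[2,50,98]).round(1))
E
```

```text
t 10.00 [559.6 -49.  218.8] [-179.91    0.18  100.3 ] F [ 0.7 -2.1 -3.5] M [-0.74 -0.04 -0.17] w 0.410 q [ 11.6  16.1  -9.    0.2 -65.  -91.4]
scene 1183 [615.9 -42.2 165.9] [134.8 167.7 199.6]
side 412 [589.3 -28.5 158. ] [115.8 158.3 193.2]
```

View pics/scene11.png

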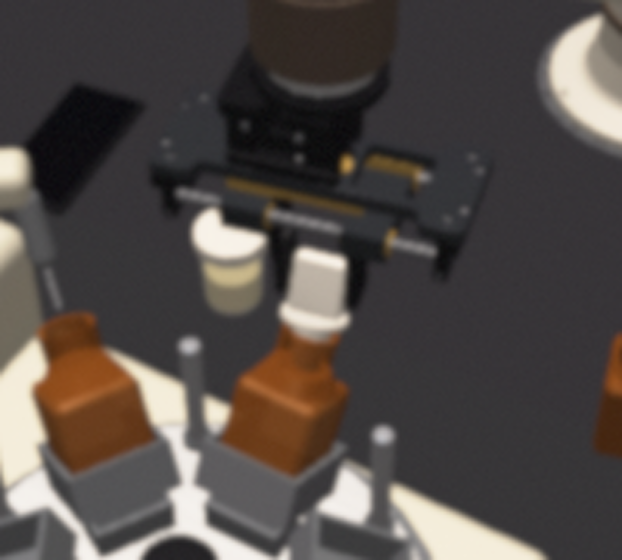

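The shank is now showing below the flange and the bottle is nearly seated. Another stroke cycle, starting with a slight push down.

Call:
send_rows(
  commands=[
    {"x": 0, "y": 0.01, "z": 0.02, "roll": 0.3},
    {"x": 0, "y": 0.015, "z": 0.03, "roll": 0.7},
    {"x": 0, "y": 0.015, "z": 0.03, "roll": 1.2},
    {"x": 0, "y": 0.006, "z": 0.012, "roll": 1.7},
    {"x": 0, "y": -0.003, "z": -0.006, "roll": 2.2},
    {"x": 0.002, "y": -0.012, "z": -0.024, "roll": 2.7},
    {"x": 0.003, "y": -0.012, "z": -0.024, "roll": 3.1},
    {"x": 0.003, "y": -0.002, "z": -0.004, "roll": 2.6},
    {"x": 0.003, "y": -0.002, "z": -0.004, "roll": 2.0},
    {"x": 0.003, "y": -0.012, "z": -0.024, "roll": 1.4},
    {"x": 0.004, "y": -0.022, "z": -0.044, "roll": 0.8},
    {"x": 0.006, "y": -0.032, "z": -0.064, "roll": 0.2},
  ],
)

```text
t: 11.3
tcp_pos: [558.3, -48.6, 221.7]
orientation: [-180.0, 0.1, 98.6]
wrist_force: [0.9, -0.1, -3.3]
gripper_width: 0.415
```

```bash
python3 - <<'E'
from h import *
st(); o=pic(12)
for n in o:
    for f in (o[n],):
        W=am(f); print(n,len(W),W.mean(0).round(1),np.percentile(W[:,2],[2,50,98]).round(1))
E
```

```text
t 11.30 [558.3 -48.6 221.7] [-1.7996e+02  1.4000e-01  9.8550e+01] F [ 0.9 -0.1 -3.3] M [ 0.11 -0.04  0.04] w 0.415 q [ 11.7  15.8  -8.9   0.2 -65.3 -93.2]
scene 1201 [615.7 -42.3 166.1] [134.2 167.3 201.4]
side 416 [588.9 -28.9 158.1] [117.1 157.5 194.2]
```

View pics/scene12.png

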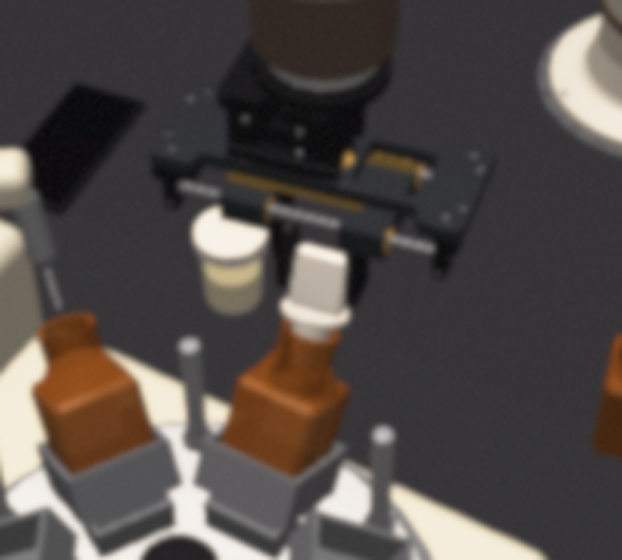

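Call:
send_rows(
  commands=[
    {"x": 0, "y": 0.01, "z": 0.02, "roll": 0.3},
    {"x": 0, "y": 0.015, "z": 0.03, "roll": 0.7},
    {"x": 0, "y": 0.015, "z": 0.03, "roll": 1.2},
    {"x": 0, "y": 0.005, "z": 0.01, "roll": 1.7},
    {"x": 0, "y": -0.005, "z": -0.01, "roll": 2.2},
    {"x": 0.002, "y": -0.015, "z": -0.03, "roll": 2.7},
    {"x": 0.003, "y": -0.015, "z": -0.03, "roll": 3.0},
    {"x": 0.003, "y": -0.005, "z": -0.01, "roll": 2.5},
    {"x": 0.003, "y": -0.005, "z": -0.01, "roll": 1.9},
    {"x": 0.003, "y": -0.015, "z": -0.03, "roll": 1.3},
    {"x": 0.004, "y": -0.025, "z": -0.05, "roll": 0.7},
    {"x": 0.006, "y": -0.035, "z": -0.07, "roll": 0.1},
  ],
)

```text
t: 12.6
tcp_pos: [556.9, -49.0, 226.5]
orientation: [180.0, 0.2, 97.6]
wrist_force: [0.7, -2.1, -1.2]
gripper_width: 0.411
```

```bash
python3 - <<'E'
from h import *
st(); o=pic(13)
for n in o:
    for f in (o[n],):
        W=am(f); print(n,len(W),W.mean(0).round(1),np.percentile(W[:,2],[2,50,98]).round(1))
E
```

```text
t 12.60 [556.9 -49.  226.5] [179.97   0.23  97.63] F [ 0.7 -2.1 -1.2] M [-0.6  -0.45 -0.  ] w 0.411 q [ 11.7  15.4  -8.8   0.3 -65.8 -94.2]
scene 1213 [615.  -43.9 164.8] [133.  166.7 199.5]
side 428 [589.  -30.3 157.7] [116.4 157.4 194.2]
```

View pics/scene13.png

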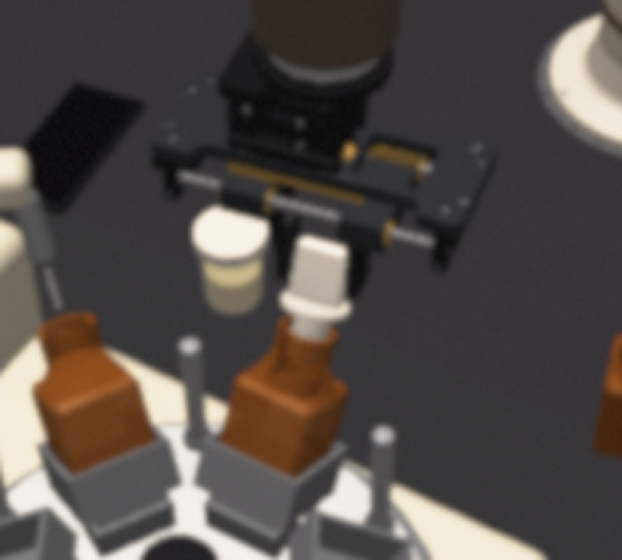

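View pics/side13.png

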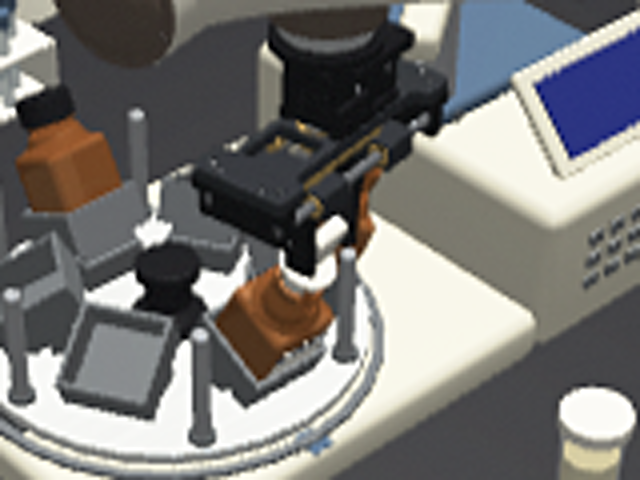

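The shank is well out, the bottle is down, and the force is near zero. I'll draw it out along the axis slowly while turning back.

Call:
send_rows(
  commands=[
    {"x": 0, "y": 0, "z": 0, "roll": 0.4},
    {"x": 0.002, "y": -0.009, "z": -0.018, "roll": 0.8},
    {"x": 0.004, "y": -0.018, "z": -0.036, "roll": 1.2},
    {"x": 0.008, "y": -0.036, "z": -0.071, "roll": 1.2},
    {"x": 0.012, "y": -0.054, "z": -0.107, "roll": 1.2},
    {"x": 0.016, "y": -0.072, "z": -0.143, "roll": 1.2},
    {"x": 0.02, "y": -0.09, "z": -0.178, "roll": 1.2},
    {"x": 0.024, "y": -0.108, "z": -0.214, "roll": 1.2},
  ],
)

```text
t: 13.5
tcp_pos: [551.3, -48.4, 237.6]
orientation: [179.9, 0.2, 87.9]
wrist_force: [0.7, -0.5, 0.3]
gripper_width: 0.412
```

```bash
python3 - <<'E'
from h import *
st(); o=pic(14)
for n in o:
    for f in (o[n],):
        W=am(f); print(n,len(W),W.mean(0).round(1),np.percentile(W[:,2],[2,50,98]).round(1))
E
```

```text
t 13.50 [551.3 -48.4 237.6] [179.92   0.21  87.86] F [ 0.7 -0.5  0.3] M [-0.05 -0.04 -0.03] w 0.412 q [  11.9   14.4   -8.5    0.2  -67.  -104.1]
scene 1219 [614.6 -45.  164.5] [132.5 166.  198.9]
side 448 [589.  -31.8 158.4] [116.2 158.6 197.9]
```

View pics/scene14.png

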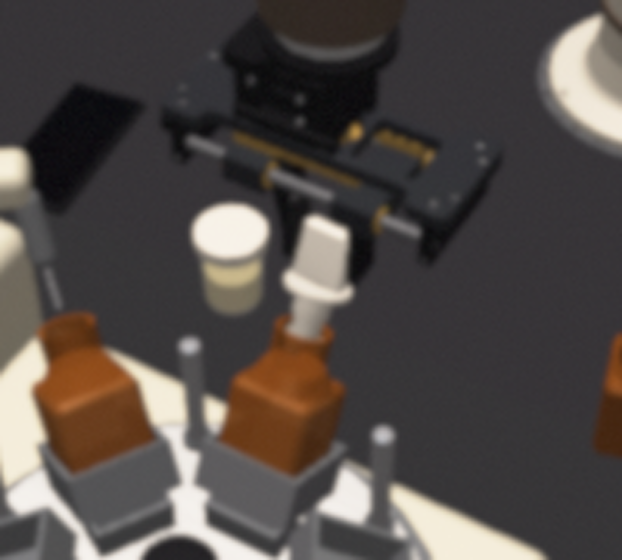

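It is free with no force, and the bottle is down. I'll draw it clear and retract.

Call:
send_rows(
  commands=[
    {"x": 0.0, "y": -0.054, "z": -0.107, "roll": 0},
    {"x": 0.0, "y": -0.109, "z": -0.214, "roll": 0},
    {"x": 0.0, "y": -0.163, "z": -0.321, "roll": 0},
    {"x": 0.0, "y": -0.218, "z": -0.428, "roll": 0},
    {"x": 0.0, "y": -0.272, "z": -0.535, "roll": 0},
    {"x": 0.0, "y": -0.326, "z": -0.642, "roll": 0},
    {"x": 0.0, "y": -0.5, "z": -0.9, "roll": 0},
    {"x": 0.0, "y": -1.0, "z": -1.2, "roll": 0},
    {"x": 0.0, "y": -1.6, "z": -1.3, "roll": 0},
    {"x": 0.0, "y": -2.2, "z": -1.3, "roll": 0},
    {"x": 0.0, "y": -2.5, "z": -1.3, "roll": 0},
  ],
)

```text
t: 14.7
tcp_pos: [424.1, -43.7, 303.7]
orientation: [179.8, 0.2, 87.9]
wrist_force: [-0.0, 0.6, -0.6]
gripper_width: 0.412
```

```bash
python3 - <<'E'
from h import *
st(); o=pic(15,{"scene":(180,20,480,290),"side":(205,105,445,285)})
for n in o:
    for f in (o[n],):
        W=am(f); print(n,len(W),W.mean(0).round(1),np.percentile(W[:,2],[2,50,98]).round(1))
E
```

```text
t 14.70 [424.1 -43.7 303.7] [1.798e+02 1.700e-01 8.788e+01] F [-0.   0.6 -0.6] M [ 0.   -0.05 -0.01] w 0.412 q [  16.3   -1.2  -17.1    0.2  -73.9 -108.5]
scene 1284 [612.5 -45.3 165.7] [131.9 167.6 199.5]
side 512 [588.5 -35.5 161.9] [116.3 162.1 201.3]
```

View pics/scene15.png

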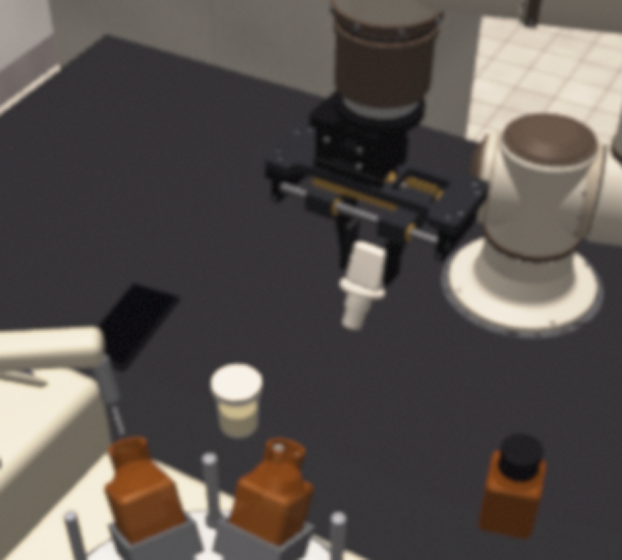

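View pics/side15.png

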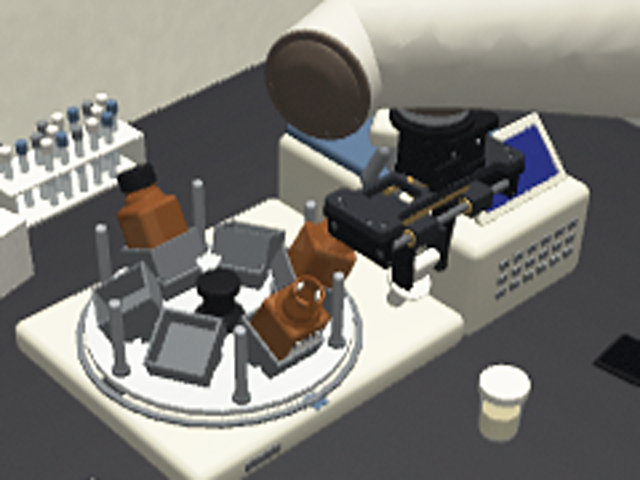

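The stopper is out and in the jaws, and the open bottle is seated at the front. Next is the tray, checking the neighbours and where the stopper's tip is.

```bash
python3 - <<'E'
from h import *
s=get_state();st()
for n in("scene","side"):
    f=grab_frame(n);W=cloud(f);c=f["color"].astype(int)
    m=(c.min(-1)>120)&(np.hypot(W[...,0]-445,W[...,1]+44)<55)&(W[...,2]>235)&(W[...,2]<345)
    p=W[m]-s["tcp_pos"];print(n,len(p),p.min(0).round(1),p.max(0).round(1), "lowest",p[p[:,2]<p[:,2].min()+5].mean(0).round(1))
    # things near tray
    m=(W[...,2]>35)&(W[...,2]<230)&(np.hypot(W[...,0]-481,W[...,1]-334)<200)
    k,l,st_,ce=cv2.connectedComponentsWithStats(m.astype(np.uint8))
    for i in range(1,k):
        if st_[i,4]>60:
            q=W[l==i];print("  obj",q.min(0).round(0),q.max(0).round(0),st_[i,4])
go((490,334,200),83);go((490,334,62),83)
E
```

```text
t 14.80 [424.8 -43.6 303.8] [1.7976e+02 1.6000e-01 8.7910e+01] F [ 1.7  0.1 -0.7] M [-0.   -0.11  0.03] w 0.412 q [  16.3   -1.1  -17.1    0.2  -73.9 -108.4]
scene 516 [-10.4 -21.1 -43.6] [38.6 22.4 26.3] lowest [ 34.3  -2.4 -41.3]
  obj [385. 142.  35.] [427. 167. 117.] 285
  obj [601. 209.  35.] [635. 294.  66.] 816
side 148 [-12.  -20.7 -51.3] [36.4 26.3 28.4] lowest [ 26.8   4.5 -49.1]
  obj [594. 211.  35.] [631. 297.  69.] 408
  obj [667. 359.  35.] [679. 392. 126.] 227
  obj [380. 147.  35.] [419. 169. 118.] 210
x 7.597 y 0.979 z 2.042 roll 0.612
x 7.607 y 0.969 z 4.802 roll 0.612
```

Call:
send_rows(
  commands=[
    {"x": 0.8, "y": 0.2, "z": 0, "roll": 0.1},
    {"x": 1.7, "y": 0.3, "z": 0, "roll": 0.2},
    {"x": 2.6, "y": 0.4, "z": 0, "roll": 0.3},
    {"x": 3.5, "y": 0.5, "z": 0, "roll": 0.4},
    {"x": 4.4, "y": 0.6, "z": 0, "roll": 0.5},
    {"x": 5.3, "y": 0.7, "z": 0, "roll": 0.6},
    {"x": 6.2, "y": 0.8, "z": 0.5, "roll": 0.61},
    {"x": 7.0, "y": 0.9, "z": 1.2, "roll": 0.61},
    {"x": 7.6, "y": 0.97, "z": 2.0, "roll": 0.61},
    {"x": 7.6, "y": 0.97, "z": 2.8, "roll": 0.61},
    {"x": 7.6, "y": 0.97, "z": 3.6, "roll": 0.61},
    {"x": 7.6, "y": 0.97, "z": 4.3, "roll": 0.61},
  ],
)

```text
t: 16.1
tcp_pos: [490.1, 334.1, 83.5]
orientation: [179.9, 0.3, 83.0]
wrist_force: [0.6, 1.2, -0.3]
gripper_width: 0.41
```

```bash
python3 - <<'E'
from h import *
st(); o=pic(16,{"scene":(380,220,600,400),"side":(140,230,380,430)})
go((490,334,57),83)
E
```

```text
t 16.10 [490.1 334.1  83.5] [179.87   0.32  83.04] F [ 0.6  1.2 -0.3] M [-0.06 -0.05  0.  ] w 0.410 q [  50.1   26.6  -14.4    0.4  -49.2 -147.3]
x 0.064 y 0.040 z 0.472 roll -0.006
```

View pics/scene16.png

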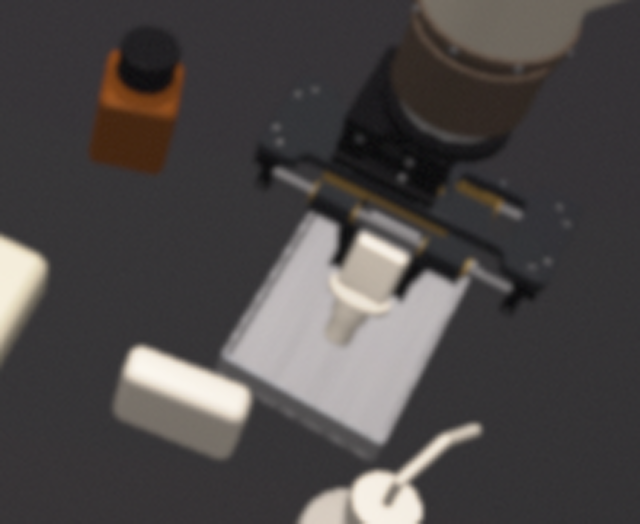

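View pics/side16.png

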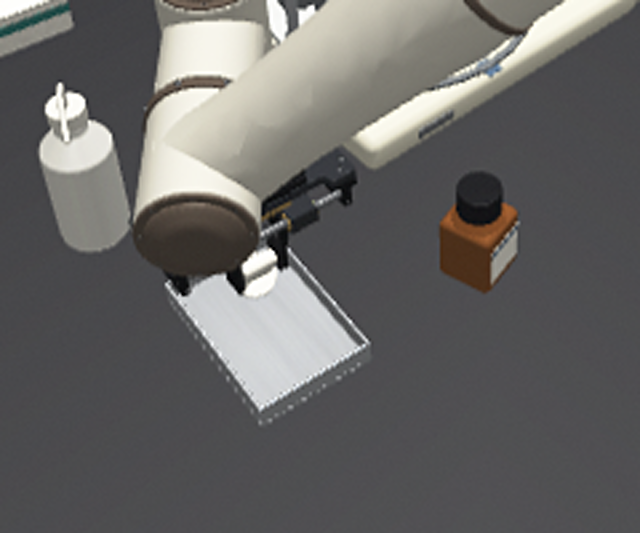

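It is over the tray. I'll lower it until the tip touches, then press a little so that it leans further before the release.

Call:
send_rows(
  commands=[
    {"x": 0.04, "y": 0.02, "z": 0.15, "roll": 0},
    {"x": 0.06, "y": 0.04, "z": 0.3, "roll": 0},
    {"x": 0.06, "y": 0.04, "z": 0.42, "roll": 0},
    {"x": 0.06, "y": 0.04, "z": 0.5, "roll": 0},
    {"x": 0.06, "y": 0.04, "z": 0.57, "roll": 0},
    {"x": 0.06, "y": 0.04, "z": 0.64, "roll": 0},
    {"x": 0.06, "y": 0.04, "z": 0.7, "roll": 0},
  ],
)

```text
t: 16.9
tcp_pos: [490.6, 334.4, 52.5]
orientation: [-179.9, 0.7, 83.1]
wrist_force: [-15.9, -5.1, 42.6]
gripper_width: 0.412
```

```bash
python3 - <<'E'
from h import *
st(); o=pic(17,{"scene":(380,220,600,400)})
E
```

```text
t 16.90 [490.6 334.4  52.5] [-179.93    0.75   83.11] F [-15.9  -5.1  42.6] M [-2.1   4.48 -0.18] w 0.412 q [  50.1   29.   -15.7    0.5  -46.  -147.3]
```

View pics/scene17.png

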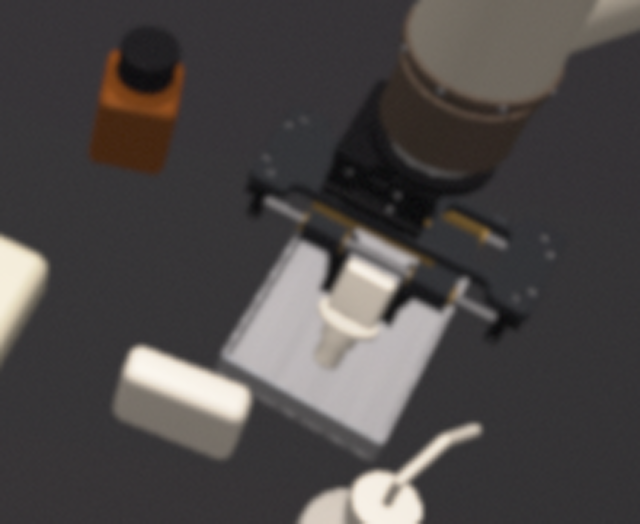

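It resists at 42 N without turning in the pads, so I'll back off to light contact and open.

Call:
send_rows(
  commands=[
    {"x": 0, "y": 0, "z": -0.02, "roll": 0},
    {"x": 0, "y": 0, "z": -0.05, "roll": 0},
    {"x": 0, "y": 0, "z": -0.05, "roll": 0},
  ],
)

```text
t: 17.25
tcp_pos: [490.6, 334.4, 55.3]
orientation: [-180.0, 0.7, 83.1]
wrist_force: [0.1, -0.1, -0.6]
gripper_width: 0.414
```

Call:
send_rows(
  commands=[
    {"x": 0, "y": 0, "z": 0, "roll": 0},
    {"x": 0, "y": 0, "z": 0, "roll": 0},
    {"x": 0, "y": 0, "z": 0, "roll": 0},
    {"x": 0, "y": 0, "z": 0, "roll": 0},
    {"x": 0, "y": 0, "z": 0, "roll": 0},
    {"x": 0, "y": 0, "z": 0, "roll": 0},
    {"x": 0, "y": 0, "z": 0, "roll": 0},
  ],
  jaw=-0.35,
)

```text
t: 17.95
tcp_pos: [490.6, 334.4, 55.3]
orientation: [-180.0, 0.7, 83.1]
wrist_force: [0.7, 0.3, -0.5]
gripper_width: 0.674
```

```bash
python3 - <<'E'
from h import *
st(); o=pic(18,{"scene":(380,220,600,400)})
E
```

```text
t 17.95 [490.6 334.4  55.3] [-179.96    0.7    83.1 ] F [ 0.7  0.3 -0.5] M [-0.01 -0.06 -0.02] w 0.674 q [  50.1   28.8  -15.6    0.5  -46.2 -147.3]
```

View pics/scene18.png

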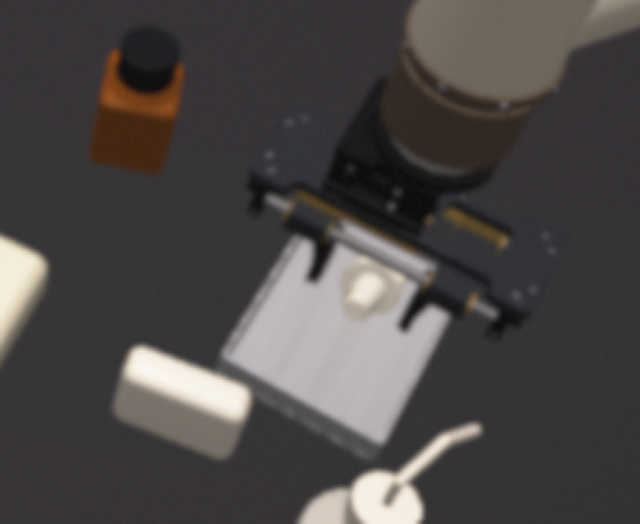

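The stopper has toppled into the tray. I'll lift, look, and go to the turning post with jaws shut and the gripper turned, so that its long side is away from the sampling arm.

```bash
python3 - <<'E'
from h import *
go((490,334,260),83);go((500,300,260),120);go((632,64,260),180)
E
```

```text
x -0.059 y -0.014 z -4.093 roll 0.012
x -0.710 y 0.266 z -4.085 roll -4.613
x -5.078 y 3.454 z -4.034 roll -12.113
```

Call:
send_rows(
  commands=[
    {"x": 0, "y": 0, "z": -0.3, "roll": 0},
    {"x": 0, "y": 0, "z": -0.8, "roll": 0},
    {"x": 0, "y": 0, "z": -1.6, "roll": 0},
    {"x": 0, "y": 0, "z": -2.4, "roll": 0},
    {"x": 0, "y": 0, "z": -3.2, "roll": 0},
    {"x": 0, "y": 0, "z": -4.0, "roll": -1},
    {"x": -0.3, "y": 0.1, "z": -4.1, "roll": -2},
    {"x": -0.7, "y": 0.3, "z": -4.1, "roll": -3},
    {"x": -1.2, "y": 0.6, "z": -4.1, "roll": -4},
    {"x": -1.8, "y": 1.0, "z": -4.1, "roll": -5},
    {"x": -2.4, "y": 1.4, "z": -4.1, "roll": -6},
    {"x": -2.8, "y": 1.7, "z": -4.1, "roll": -7},
  ],
  jaw=1,
)

```text
t: 19.2
tcp_pos: [559.0, 185.8, 262.2]
orientation: [-179.4, 0.4, 139.4]
wrist_force: [0.1, 0.1, 1.2]
gripper_width: 0.006
```

```bash
python3 - <<'E'
from h import *
st(); o=pic(19,{"scene":(380,220,600,400)})
go((632,64,260),180)
E
```

```text
t 19.20 [559.  185.8 262.2] [-179.4     0.36  139.37] F [0.1 0.1 1.2] M [ 0.07 -0.02  0.02] w 0.006 q [ 34.4  17.3  -1.    0.5 -72.1 -75.2]
x -2.644 y -0.886 z 0.070 roll -5.061
```

View pics/scene19.png

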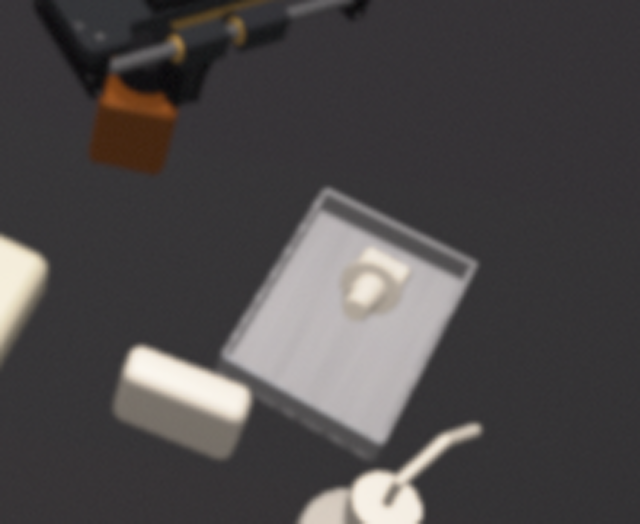

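The stopper lies within the tray, at crop position (370,280). On to the post.

Call:
send_rows(
  commands=[
    {"x": -0.5, "y": -0.15, "z": 0, "roll": -1},
    {"x": -1.0, "y": -0.35, "z": 0, "roll": -2},
    {"x": -1.5, "y": -0.5, "z": 0, "roll": -3},
    {"x": -2.0, "y": -0.65, "z": 0, "roll": -4},
    {"x": -2.4, "y": -0.8, "z": 0, "roll": -5.06},
    {"x": -2.64, "y": -0.89, "z": 0.07, "roll": -5.06},
    {"x": -2.64, "y": -0.89, "z": 0.07, "roll": -5.06},
  ],
)

```text
t: 19.95
tcp_pos: [631.7, 62.9, 258.9]
orientation: [-179.2, -0.2, 179.7]
wrist_force: [0.3, -0.1, -1.3]
gripper_width: 0.006
```

```bash
python3 - <<'E'
from h import *
st(); o=pic(20,{"scene":(180,130,420,320),"side":(205,105,405,285)})
go((632,64,148),180)
E
```

```text
t 19.95 [631.7  62.9 258.9] [-179.23   -0.2   179.67] F [ 0.3 -0.1 -1.3] M [0.07 0.13 0.01] w 0.006 q [ 20.6  22.    5.3   0.7 -73.8 -21.1]
x -0.019 y 0.023 z 2.232 roll -0.019
```

View pics/scene20.png

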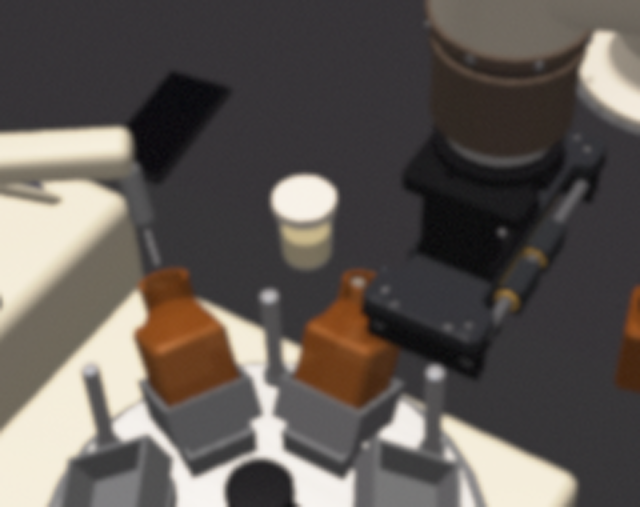

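View pics/side20.png

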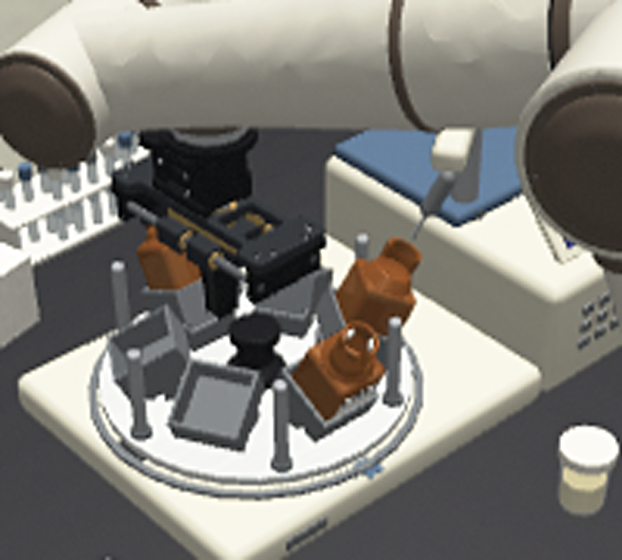

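Call:
send_rows(
  commands=[
    {"x": 0, "y": 0.02, "z": 0.4, "roll": 0},
    {"x": 0, "y": 0.02, "z": 0.8, "roll": 0},
    {"x": 0, "y": 0.02, "z": 1.2, "roll": 0},
    {"x": 0, "y": 0.02, "z": 1.6, "roll": 0},
    {"x": 0, "y": 0.02, "z": 2.0, "roll": 0},
    {"x": 0, "y": 0.02, "z": 2.23, "roll": 0},
    {"x": 0, "y": 0.02, "z": 2.23, "roll": 0},
    {"x": 0, "y": 0.02, "z": 2.23, "roll": 0},
  ],
)

```text
t: 20.85
tcp_pos: [631.5, 64.4, 149.0]
orientation: [-179.2, -0.1, 179.9]
wrist_force: [-0.1, 0.3, -0.3]
gripper_width: 0.007
```

```bash
python3 - <<'E'
from h import *
st(); o=pic(21,{"scene":(180,130,420,320),"side":(205,105,405,285)})
go((608,42,148),180)
E
```

```text
t 20.85 [631.5  64.4 149. ] [-1.7925e+02 -8.0000e-02  1.7988e+02] F [-0.1  0.3 -0.3] M [ 0.1  0.  -0. ] w 0.007 q [ 20.7  26.3  -4.1   0.8 -59.9 -21.3]
x 0.475 y -0.447 z 0.037 roll -0.017
```

View pics/scene21.png

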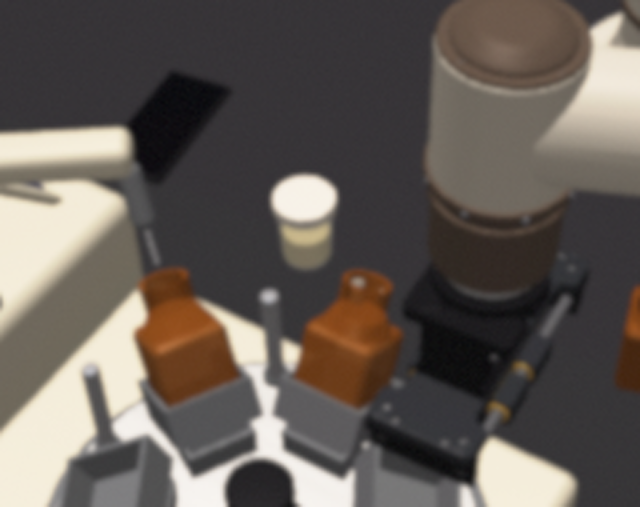

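View pics/side21.png

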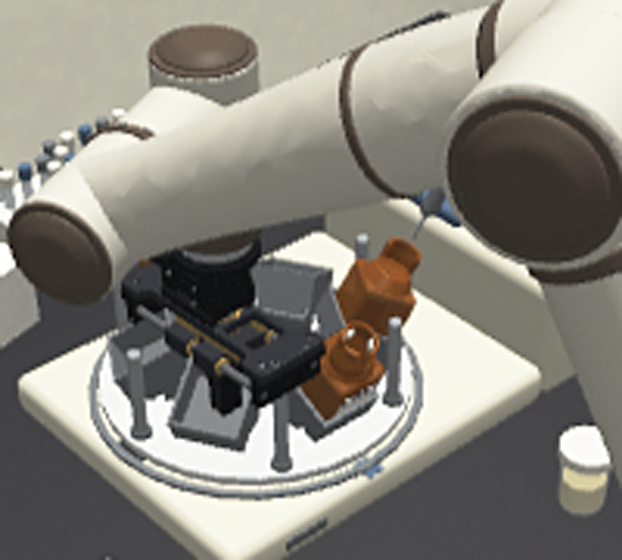

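The jaws are behind the post, over the empty cradle. Now up to contact, slowly.

Call:
send_rows(
  commands=[
    {"x": 0.1, "y": -0.1, "z": 0.03, "roll": 0},
    {"x": 0.2, "y": -0.2, "z": 0.03, "roll": 0},
    {"x": 0.3, "y": -0.28, "z": 0.03, "roll": 0},
    {"x": 0.4, "y": -0.36, "z": 0.03, "roll": 0},
    {"x": 0.46, "y": -0.42, "z": 0.03, "roll": 0},
    {"x": 0.48, "y": -0.46, "z": 0.03, "roll": 0},
    {"x": 0.48, "y": -0.48, "z": 0.03, "roll": 0},
  ],
)

```text
t: 21.65
tcp_pos: [607.7, 40.1, 148.5]
orientation: [-179.3, 0.0, 179.9]
wrist_force: [-0.8, -0.2, -0.1]
gripper_width: 0.003
```

```bash
python3 - <<'E'
from h import *
st()
E
```

```text
t 21.65 [607.7  40.1 148.5] [-1.7928e+02  1.0000e-02  1.7985e+02] F [-0.8 -0.2 -0.1] M [0.09 0.11 0.02] w 0.003 q [ 19.3  23.9  -8.1   0.8 -58.2 -19.9]
```

Call:
send_rows(
  commands=[
    {"x": 0.01, "y": -0.03, "z": 0, "roll": 0},
    {"x": 0.03, "y": -0.06, "z": 0, "roll": 0},
    {"x": 0.05, "y": -0.09, "z": 0, "roll": 0},
    {"x": 0.07, "y": -0.12, "z": 0, "roll": 0},
    {"x": 0.09, "y": -0.15, "z": 0, "roll": 0},
  ],
)

```text
t: 22.15
tcp_pos: [606.0, 36.2, 148.7]
orientation: [-179.6, 0.4, 179.9]
wrist_force: [4.2, 11.0, -3.8]
gripper_width: 0.006
```

```bash
python3 - <<'E'
from h import *
st(); o=pic(22,{"scene":(180,130,420,390)})
E
```

```text
t 22.15 [606.   36.2 148.7] [-179.63    0.45  179.91] F [ 4.2 11.  -3.8] M [ 3.32 -1.32  0.09] w 0.006 q [ 18.9  23.5  -8.7   0.6 -57.5 -19.3]
```

View pics/scene22.png

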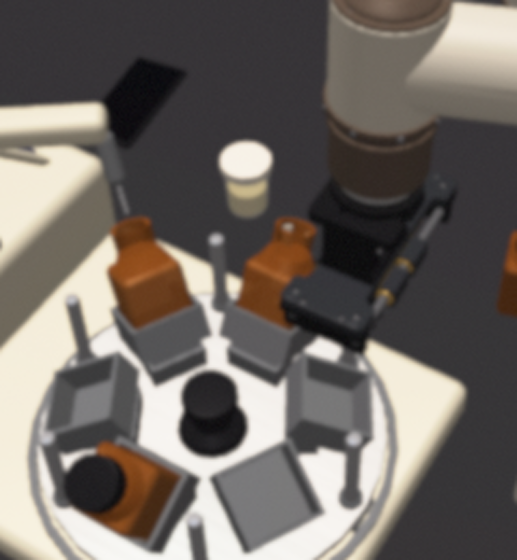

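Contact at 12 N, still in the notch. I'll push on a little.

Call:
send_rows(
  commands=[
    {"x": 0.03, "y": -0.05, "z": 0, "roll": 0},
    {"x": 0.05, "y": -0.08, "z": 0, "roll": 0},
    {"x": 0.065, "y": -0.1, "z": 0, "roll": 0},
    {"x": 0.08, "y": -0.12, "z": 0, "roll": 0},
  ],
)

```text
t: 22.6
tcp_pos: [603.8, 32.9, 148.7]
orientation: [-179.9, 0.7, 180.0]
wrist_force: [3.7, 7.8, -2.6]
gripper_width: 0.003
```

```bash
cat >> h.py <<'E'
def car(f):
    "carousel angle from post tops (deg, mod 60)"
    W=cloud(f); r=np.hypot(W[...,0]-728.7,W[...,1]+54.4)
    m=((W[...,2]>160)&(W[...,2]<170)&(r>134)&(r<156)).astype(np.uint8); k,l,s,ce=cv2.connectedComponentsWithStats(m)
    out=[]
    for i in range(1,k):
        p=W[l==i].mean(0); e=np.ptp(W[l==i],axis=0)
        if 4<=s[i,4]<70 and max(e[:2])<20: out.append((round(np.degrees(np.arctan2(p[1]+54.4,p[0]-728.7)),1),round(float(np.hypot(p[0]-728.7,p[1]+54.4)),0),int(s[i,4])))
    return out
E
python3 - <<'E'
from h import *
st(); o=pic(23,{"scene":(180,130,420,390)}); print(car(o["scene"]))
E
```

```text
t 22.60 [603.8  32.9 148.7] [-179.86    0.72  179.97] F [ 3.7  7.8 -2.6] M [ 2.3  -0.8   0.09] w 0.003 q [ 18.6  23.2  -9.2   0.4 -57.  -18.9]
[(np.float64(-149.7), 143.0, 39), (np.float64(171.7), 142.0, 16), (np.float64(-109.6), 140.0, 11), (np.float64(-89.4), 145.0, 42), (np.float64(88.8), 144.0, 47), (np.float64(-30.0), 147.0, 50), (np.float64(29.0), 147.0, 58)]
```

View pics/scene23.png

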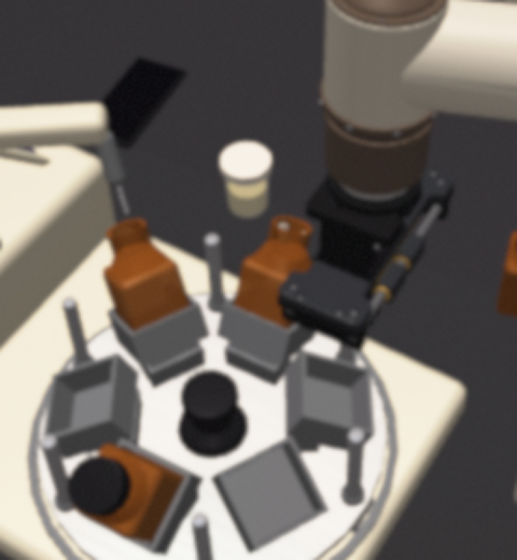

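The carousel has moved about 2°. I'll keep on slowly.

Call:
send_rows(
  commands=[
    {"x": 0.03, "y": -0.06, "z": 0, "roll": 0},
    {"x": 0.05, "y": -0.09, "z": 0, "roll": 0},
    {"x": 0.065, "y": -0.12, "z": 0, "roll": 0},
    {"x": 0.08, "y": -0.15, "z": 0, "roll": 0},
    {"x": 0.09, "y": -0.17, "z": 0, "roll": 0},
  ],
)

```text
t: 23.15
tcp_pos: [598.7, 24.2, 148.6]
orientation: [-179.8, 0.6, 180.0]
wrist_force: [-0.0, 2.9, 0.1]
gripper_width: 0.001
```

```bash
python3 - <<'E'
from h import *
st(); o=pic(24,{"scene":(180,130,420,390)}); print(car(o["scene"]))
E
```

```text
t 23.15 [598.7  24.2 148.6] [-179.82    0.63  179.99] F [-0.   2.9  0.1] M [ 0.66  0.35 -0.  ] w 0.001 q [ 18.   22.7  -9.9   0.4 -56.8 -18.2]
[(np.float64(-145.7), 143.0, 32), (np.float64(175.8), 143.0, 11), (np.float64(-105.4), 141.0, 13), (np.float64(-85.4), 145.0, 39), (np.float64(92.7), 144.0, 49), (np.float64(-26.1), 147.0, 50), (np.float64(33.0), 146.0, 57)]
```

View pics/scene24.png

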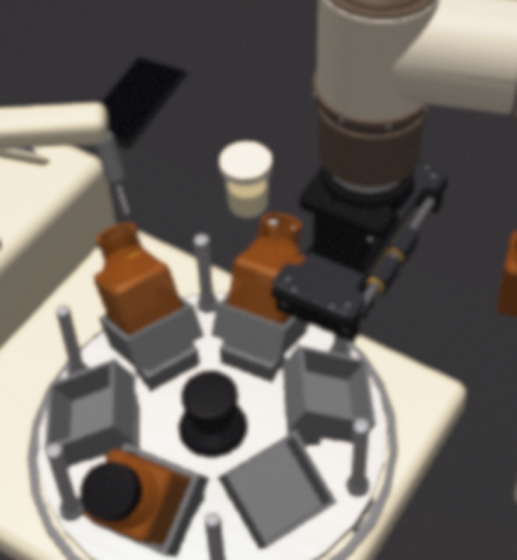

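It is about 6° round and the force is falling, so it is breaking out. I'll hold and see how far it coasts.

Call:
send_rows(
  commands=[
    {"x": 0, "y": 0, "z": 0, "roll": 0},
    {"x": 0, "y": 0, "z": 0, "roll": 0},
    {"x": 0, "y": 0, "z": 0, "roll": 0},
    {"x": 0, "y": 0, "z": 0, "roll": 0},
    {"x": 0, "y": 0, "z": 0, "roll": 0},
  ],
)

```text
t: 23.7
tcp_pos: [598.4, 23.5, 148.5]
orientation: [-179.8, 0.6, 180.0]
wrist_force: [0.0, 0.6, 0.0]
gripper_width: 0.008
```

```bash
python3 - <<'E'
from h import *
import pickle
F=pickle.load(open("F0.pkl","rb")); print(car(F["scene"]))
st(); o=pic(25,{"scene":(180,130,420,390)}); print(car(o["scene"]))
E
```

```text
[(np.float64(-151.8), 143.0, 37), (np.float64(168.1), 140.0, 18), (np.float64(-111.0), 138.0, 11), (np.float64(-91.6), 145.0, 42), (np.float64(147.3), 142.0, 39), (np.float64(-32.1), 147.0, 52), (np.float64(86.6), 144.0, 49), (np.float64(27.1), 147.0, 60)]
t 23.70 [598.4  23.5 148.5] [-179.77    0.6   179.97] F [0.  0.6 0. ] M [-0.    0.14  0.04] w 0.008 q [ 17.9  22.7 -10.    0.5 -56.8 -18.2]
[(np.float64(-145.2), 143.0, 33), (np.float64(176.1), 142.0, 9), (np.float64(-104.9), 140.0, 19), (np.float64(-84.9), 145.0, 38), (np.float64(93.5), 144.0, 46), (np.float64(-25.4), 147.0, 53), (np.float64(33.6), 146.0, 54)]
```

The carousel is at +6.6°, and the jaw centre sits 14.6 mm behind the post. I'll keep following the arc at about 40 mm/s.

Call:
send_rows(
  commands=[
    {"x": 0.04, "y": -0.07, "z": 0, "roll": 0},
    {"x": 0.07, "y": -0.14, "z": 0, "roll": 0},
    {"x": 0.1, "y": -0.22, "z": 0, "roll": 0},
    {"x": 0.13, "y": -0.3, "z": 0, "roll": 0},
    {"x": 0.16, "y": -0.38, "z": 0, "roll": 0},
    {"x": 0.18, "y": -0.46, "z": 0, "roll": 0},
    {"x": 0.2, "y": -0.55, "z": 0, "roll": 0},
    {"x": 0.22, "y": -0.64, "z": 0, "roll": 0},
  ],
)

```text
t: 24.55
tcp_pos: [587.2, -8.7, 148.5]
orientation: [-179.8, 0.6, 180.0]
wrist_force: [-0.2, 1.0, 0.1]
gripper_width: 0.002
```

```bash
python3 - <<'E'
from h import *
st(); o=pic(26,{"scene":(180,130,420,390)}); print(car(o["scene"]))
E
```

```text
t 24.55 [587.2  -8.7 148.5] [-179.79    0.58  179.97] F [-0.2  1.   0.1] M [0.35 0.31 0.04] w 0.002 q [ 15.1  21.7 -11.6   0.4 -56.2 -15.4]
[(np.float64(-131.7), 143.0, 35), (np.float64(157.4), 147.0, 7), (np.float64(-92.5), 143.0, 28), (np.float64(-71.8), 145.0, 43), (np.float64(106.5), 144.0, 46), (np.float64(-12.3), 147.0, 55), (np.float64(46.8), 146.0, 54)]
```

View pics/scene26.png

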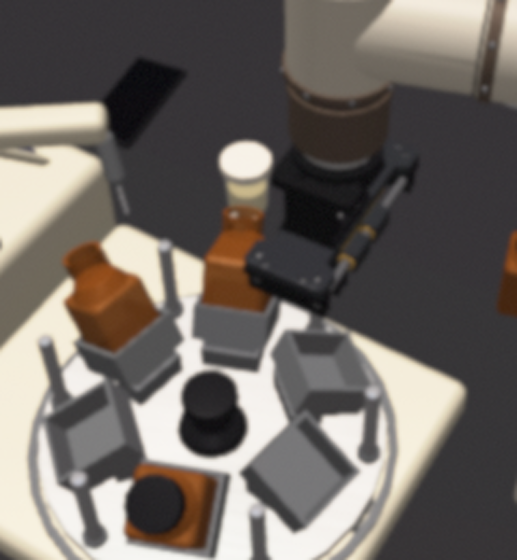

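At +20°, smooth and light. I'll continue to about 39°.

Call:
send_rows(
  commands=[
    {"x": 0.02, "y": -0.08, "z": 0, "roll": 0},
    {"x": 0.03, "y": -0.16, "z": 0, "roll": 0},
    {"x": 0.04, "y": -0.24, "z": 0, "roll": 0},
    {"x": 0.05, "y": -0.32, "z": 0, "roll": 0},
    {"x": 0.06, "y": -0.4, "z": 0, "roll": 0},
    {"x": 0.07, "y": -0.48, "z": 0, "roll": 0},
    {"x": 0.07, "y": -0.56, "z": 0, "roll": 0},
    {"x": 0.07, "y": -0.64, "z": 0, "roll": 0},
    {"x": 0.07, "y": -0.72, "z": 0, "roll": 0},
    {"x": 0.06, "y": -0.8, "z": 0, "roll": 0},
    {"x": 0.06, "y": -0.88, "z": 0, "roll": 0},
    {"x": 0.05, "y": -0.94, "z": 0, "roll": 0},
  ],
)

```text
t: 25.8
tcp_pos: [584.5, -56.7, 148.7]
orientation: [-179.8, 0.6, 179.9]
wrist_force: [-1.0, 1.1, -0.2]
gripper_width: 0.004
```

```bash
python3 - <<'E'
from h import *
st(); o=pic(27,{"scene":(150,110,390,370)}); print(car(o["scene"]))
E
```

```text
t 25.80 [584.5 -56.7 148.7] [-179.76    0.57  179.94] F [-1.   1.1 -0.2] M [0.23 0.18 0.01] w 0.004 q [ 10.4  21.7 -11.6   0.4 -56.2 -10.7]
[(np.float64(-131.6), 137.0, 7), (np.float64(176.8), 142.0, 21), (np.float64(-112.6), 144.0, 38), (np.float64(125.9), 143.0, 42), (np.float64(-52.6), 146.0, 47), (np.float64(65.7), 145.0, 51), (np.float64(6.4), 147.0, 57)]
```

View pics/scene27.png

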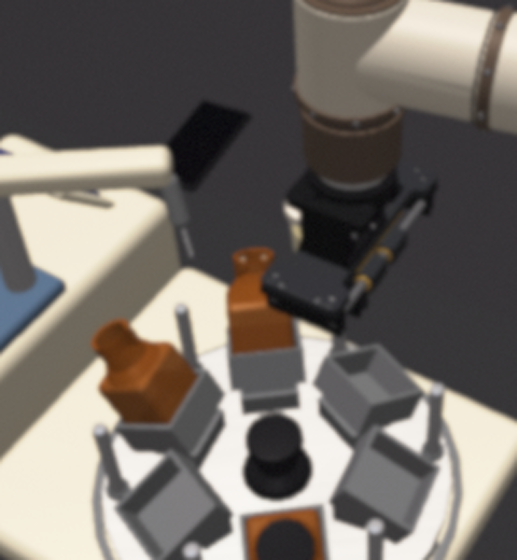

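At +39°, and the arm and needle are well clear. Next to about 48°.

Call:
send_rows(
  commands=[
    {"x": -0.01, "y": -0.06, "z": 0, "roll": 0},
    {"x": -0.02, "y": -0.12, "z": 0, "roll": 0},
    {"x": -0.03, "y": -0.18, "z": 0, "roll": 0},
    {"x": -0.05, "y": -0.24, "z": 0, "roll": 0},
    {"x": -0.06, "y": -0.3, "z": 0, "roll": 0},
    {"x": -0.07, "y": -0.36, "z": 0, "roll": 0},
    {"x": -0.09, "y": -0.42, "z": 0, "roll": 0},
  ],
)

```text
t: 26.55
tcp_pos: [589.0, -78.3, 148.8]
orientation: [-179.7, 0.6, 179.9]
wrist_force: [-0.2, 1.4, 0.3]
gripper_width: 0.008
```

```bash
python3 - <<'E'
from h import *
st(); o=pic(28,{"scene":(150,110,390,370),"side":(205,105,405,285)}); print(car(o["scene"]))
E
```

```text
t 26.55 [589.  -78.3 148.8] [-179.75    0.56  179.93] F [-0.2  1.4  0.3] M [ 0.25  0.18 -0.02] w 0.008 q [  8.2  22.3 -10.6   0.4 -56.6  -8.5]
[(np.float64(-174.6), 144.0, 11), (np.float64(-123.0), 138.0, 10), (np.float64(-103.8), 145.0, 39), (np.float64(134.7), 143.0, 42), (np.float64(-44.1), 147.0, 48), (np.float64(74.4), 145.0, 52), (np.float64(56.4), 137.0, 4), (np.float64(15.1), 147.0, 57)]
```

View pics/scene28.png

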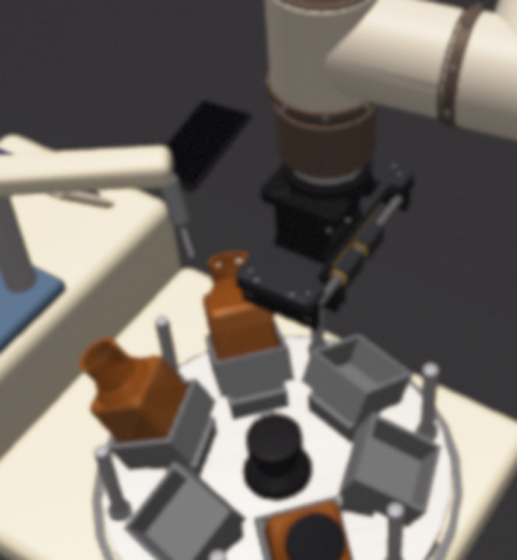

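View pics/side28.png

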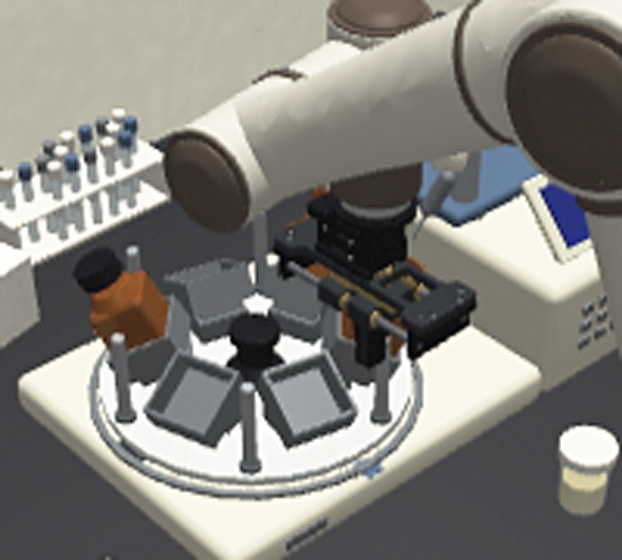

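At +48°. Now the detent, in small steps.

Call:
send_rows(
  commands=[
    {"x": -0.01, "y": -0.04, "z": 0, "roll": 0},
    {"x": -0.02, "y": -0.08, "z": 0, "roll": 0},
    {"x": -0.04, "y": -0.12, "z": 0, "roll": 0},
    {"x": -0.05, "y": -0.16, "z": 0, "roll": 0},
    {"x": -0.06, "y": -0.2, "z": 0, "roll": 0},
  ],
)

```text
t: 27.15
tcp_pos: [591.3, -86.4, 148.9]
orientation: [-179.9, 0.5, 179.9]
wrist_force: [-3.0, 8.6, 2.5]
gripper_width: 0.005
```

```bash
python3 - <<'E'
from h import *
st(); f=grab_frame("scene"); print(car(f))
E
```

```text
t 27.15 [591.3 -86.4 148.9] [-179.91    0.48  179.91] F [-3.   8.6  2.5] M [ 2.46  1.12 -0.01] w 0.005 q [  7.3  22.6  -9.9   0.2 -57.   -7.5]
[(np.float64(-171.3), 143.0, 14), (np.float64(-119.9), 138.0, 13), (np.float64(-100.6), 145.0, 38), (np.float64(138.0), 142.0, 43), (np.float64(-41.0), 146.0, 44), (np.float64(77.5), 145.0, 51), (np.float64(18.1), 147.0, 59)]
```

Call:
send_rows(
  commands=[
    {"x": -0.02, "y": -0.06, "z": 0, "roll": 0},
    {"x": -0.03, "y": -0.09, "z": 0, "roll": 0},
    {"x": -0.05, "y": -0.12, "z": 0, "roll": 0},
    {"x": -0.06, "y": -0.15, "z": 0, "roll": 0},
  ],
)

```text
t: 27.6
tcp_pos: [593.9, -93.9, 148.9]
orientation: [-179.9, 0.4, 179.9]
wrist_force: [-1.6, 3.1, 0.0]
gripper_width: 0.005
```

```bash
python3 - <<'E'
from h import *
st(); f=grab_frame("scene"); print(car(f))
E
```

```text
t 27.60 [593.9 -93.9 148.9] [-179.91    0.43  179.94] F [-1.6  3.1  0. ] M [ 0.82  0.62 -0.02] w 0.005 q [  6.5  23.   -9.4   0.2 -57.2  -6.7]
[(np.float64(-168.2), 140.0, 13), (np.float64(-116.3), 139.0, 14), (np.float64(-97.4), 145.0, 39), (np.float64(141.5), 143.0, 39), (np.float64(-37.7), 146.0, 53), (np.float64(80.8), 145.0, 52), (np.float64(21.2), 147.0, 54)]
```

At +54.3° and the force is falling. One more small nudge, then hold.

Call:
send_rows(
  commands=[
    {"x": -0.01, "y": -0.03, "z": 0, "roll": 0},
    {"x": -0.01, "y": -0.04, "z": 0, "roll": 0},
    {"x": -0.01, "y": -0.04, "z": 0, "roll": 0},
    {"x": -0.01, "y": -0.04, "z": 0, "roll": 0},
  ],
)

```text
t: 28.05
tcp_pos: [595.1, -96.9, 149.0]
orientation: [-179.8, 0.5, 179.9]
wrist_force: [-0.3, 1.2, -0.3]
gripper_width: 0.005
```

```bash
python3 - <<'E'
from h import *
st(); o=pic(29,{"scene":(150,110,390,370)}); print(car(o["scene"]))
E
```

```text
t 28.05 [595.1 -96.9 149. ] [-179.84    0.5   179.92] F [-0.3  1.2 -0.3] M [-0.01  0.07 -0.06] w 0.005 q [  6.2  23.1  -9.2   0.3 -57.2  -6.4]
[(np.float64(-166.9), 140.0, 10), (np.float64(-115.2), 140.0, 13), (np.float64(-95.6), 145.0, 40), (np.float64(143.2), 143.0, 38), (np.float64(-36.2), 147.0, 51), (np.float64(82.4), 144.0, 50), (np.float64(23.0), 146.0, 58)]
```

View pics/scene29.png

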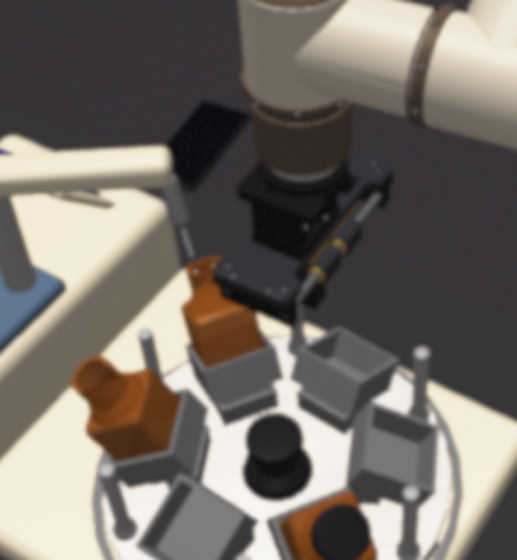

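Call:
send_rows(
  commands=[
    {"x": 0, "y": -0.01, "z": 0, "roll": 0},
    {"x": 0, "y": -0.02, "z": 0, "roll": 0},
    {"x": 0, "y": -0.02, "z": 0, "roll": 0},
    {"x": 0, "y": -0.02, "z": 0, "roll": 0},
  ],
)

```text
t: 28.5
tcp_pos: [595.0, -97.8, 149.0]
orientation: [-179.8, 0.5, 179.9]
wrist_force: [-0.2, 0.3, 0.9]
gripper_width: 0.006
```

```bash
python3 - <<'E'
from h import *
st(); f=grab_frame("scene"); print(car(f))
E
```

```text
t 28.50 [595.  -97.8 149. ] [-179.84    0.5   179.93] F [-0.2  0.3  0.9] M [0.05 0.08 0.02] w 0.006 q [  6.1  23.1  -9.2   0.2 -57.2  -6.4]
[(np.float64(-166.6), 140.0, 13), (np.float64(-110.8), 140.0, 17), (np.float64(-91.4), 144.0, 38), (np.float64(147.4), 143.0, 36), (np.float64(-32.1), 147.0, 53), (np.float64(86.6), 144.0, 49), (np.float64(27.1), 146.0, 56)]
```

It has clicked home: the post angles match the starting ones, exactly 60° on. I'll back away (+y), rise and retreat.

Call:
send_rows(
  commands=[
    {"x": 0, "y": 0.15, "z": 0, "roll": 0},
    {"x": 0, "y": 0.4, "z": 0, "roll": 0},
    {"x": 0, "y": 0.5, "z": -0.4, "roll": 0},
    {"x": 0, "y": 0.5, "z": -1.0, "roll": 0},
    {"x": 0, "y": 0.5, "z": -1.7, "roll": 0},
    {"x": 0.3, "y": 0.7, "z": -2.4, "roll": 0},
    {"x": 1.0, "y": 1.1, "z": -3.0, "roll": 0},
    {"x": 1.8, "y": 1.6, "z": -3.2, "roll": 0},
    {"x": 2.6, "y": 2.1, "z": -3.2, "roll": 0},
    {"x": 3.2, "y": 2.6, "z": -3.2, "roll": 0},
    {"x": 3.2, "y": 2.6, "z": -3.2, "roll": 0},
  ],
)

```text
t: 29.65
tcp_pos: [430.7, 35.0, 308.3]
orientation: [-180.0, 0.6, -179.8]
wrist_force: [-0.1, 0.2, -0.3]
gripper_width: 0.006
```

```bash
python3 - <<'E'
from h import *
import pickle
F=pickle.load(open("F0.pkl","rb"))
st(); o=pic(30,{"scene":(0,0,640,480),"side":(0,0,640,480)}); print(car(o["scene"]))
# bystander check: objects' blobs before/after
def blobs(f):
    W=cloud(f);out=[]
    for nm,(x,y),z0,z1,r in [("spare",(395,165),30,130,50),("timer",(615,252),30,80,60),("wash",(665,385),30,230,70)]:
        p=W[(np.hypot(W[...,0]-x,W[...,1]-y)<r)&(W[...,2]>z0)&(W[...,2]<z1)];out.append((nm,p.mean(0).round(1),len(p)))
    return out
for n in("scene","side"): print(n,blobs(F[n]),"\n   ",blobs(o[n]))
d=np.abs(F["scene"]["color"].astype(int)-o["scene"]["color"]).max(-1); print("jar",d[195:232,278:308].max(),"phone",np.percentile(d[155:195,228:268],99))
W=cloud(o["scene"]);c=o["scene"]["color"].astype(int)
m=(np.hypot(W[...,0]-481,W[...,1]-334)<110)&(W[...,2]>8)&(c.min(-1)>165);p=W[m];print("stopper",len(p),p.min(0).round(0),p.max(0).round(0))
pic(31,{"scene":(150,150,390,370),"side":(205,125,405,285)}); 
E
```

```text
t 29.65 [430.7  35.  308.3] [-179.96    0.6  -179.78] F [-0.1  0.2 -0.3] M [-0.    0.05  0.  ] w 0.006 q [ 26.6  -0.9 -16.3   0.3 -74.1 -26.4]
[(np.float64(-151.7), 142.0, 36), (np.float64(-110.9), 140.0, 20), (np.float64(-91.6), 144.0, 42), (np.float64(147.2), 142.0, 41), (np.float64(-32.0), 147.0, 53), (np.float64(86.8), 144.0, 46), (np.float64(27.1), 146.0, 55)]
scene [('spare', array([410.4, 141.8,  84.7]), 806), ('timer', array([623.1, 252.4,  53.7]), 876), ('wash', array([714.2, 379.1, 147. ]), 1559)] 
    [('spare', array([410.2, 141.8,  84.2]), 811), ('timer', array([623. , 252.3,  54. ]), 868), ('wash', array([714.2, 378.8, 147.1]), 1552)]
side [('spare', array([384.7, 148.2,  81.6]), 737), ('timer', array([607.6, 258.5,  53.3]), 441), ('wash', array([686.9, 390. , 111.2]), 1246)] 
    [('spare', array([384.6, 148.4,  81.2]), 742), ('timer', array([607.6, 258.2,  53. ]), 446), ('wash', array([687. , 390. , 110.8]), 1248)]
jar 76 phone 6.0
stopper 295 [416. 272.   8.] [576. 376.  48.]
```

View pics/scene30.png

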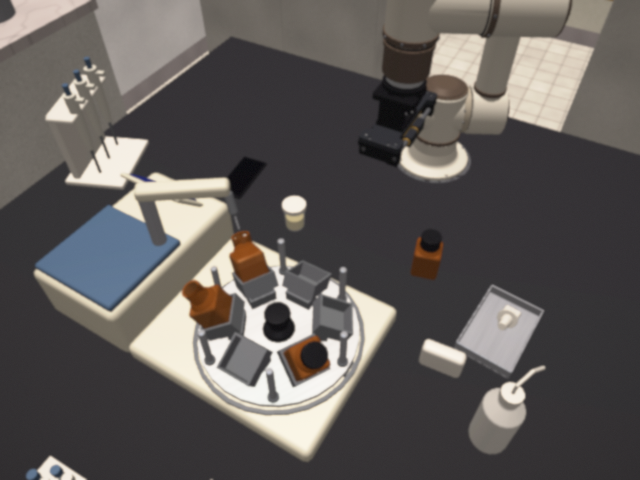

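View pics/scene31.png

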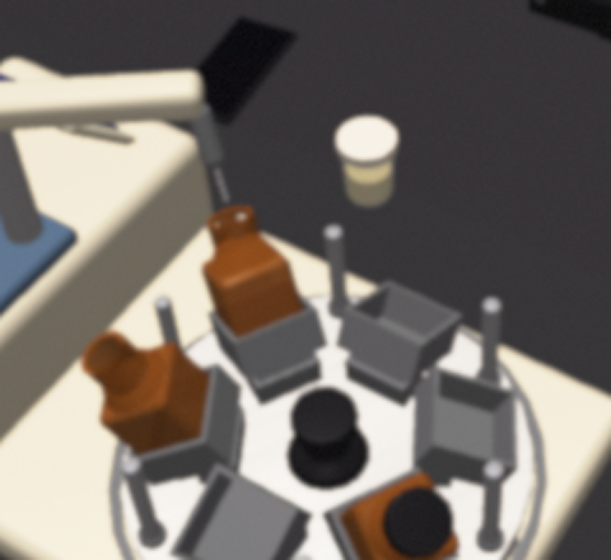

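View pics/side30.png

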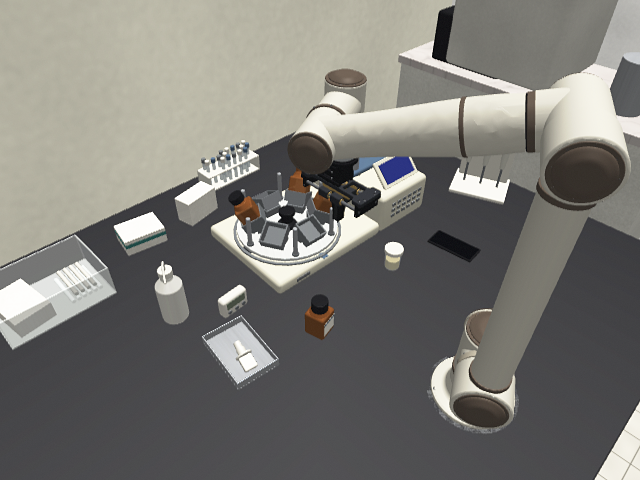

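The open bottle stands under the needle, with its mouth at scene pixel (243,234). That is the same place as the identical clipped bottle held at the start, so it is fully seated. The stopper lies in the tray. One last jar check, then I'll hand in.

```bash
python3 - <<'E'
from h import *
import pickle
from cell import order
F=pickle.load(open("F0.pkl","rb"))
for n,(u,v,w) in {"scene":(294,212,22),"side":(393,256,20)}.items():
    for f in (F[n],grab_frame(n)):
        c=f["color"][v-w:v+w,u-w:u+w].astype(int); m=(c.min(-1)>110).astype(np.uint8); k,l,s,ce=cv2.connectedComponentsWithStats(m); i=l[w,w] or 1+s[1:,4].argmax(); print(n,"jar",ce[i].round(1),s[i,4])
st(); print(order.job_done())
E
```

```text
scene jar [21.7 17.3] 520
scene jar [21.7 17.3] 520
side jar [20.4 15.8] 341
side jar [20.3 15.9] 342
t 29.95 [434.5  32.6 306.9] [-179.82    0.46  179.87] F [ 0.9 -0.4 -1.4] M [0.   0.09 0.01] w 0.007 q [ 26.1  -0.4 -16.    0.4 -74.1 -26.3]
the job is handed in; nothing more can be done
None
```

The job is handed in at about 30 s. The stopper is in the steel tray. The carousel has clicked home one station on, with the open bottle under the needle.

**Stopper:** I pinched the tab across its 36 mm faces, not across its 14 mm as the text suggests, because the moves allow only a tool pointing straight down. I then twisted it to and fro while pulling along the bottle's axis. My first strokes were too small and lifted the bottle about 6–8 mm along with the stopper. I pressed it back down and used wider strokes, pulling only mid-stroke, and the stopper came free.

**Tray:** Trying to lean the stopper further over by pressing it on the tray floor reached about 42 N (43–46 N with the sideways part) at the wrist without turning it. I backed off to no load and opened the jaws. It toppled over and lies inside the tray in both fixed camera views.

**Carousel:** I pushed the turning post round slowly, with 12 N at most at breakaway and about 9 N at the second detent.

**Last checks:**
- **Station:** the post angles match the starting ones within about 0.2°, exactly one station on.
- **Bottle:** its mouth is at the same picture position as the clipped bottle first held under the needle, so it looks fully seated.
- **Bystanders:** the spare bottle, timer, wash bottle and jar are unmoved within about half a millimetre or a tenth of a pixel. The phone's picture patch is unchanged. One crude jar comparison showed a difference of 76, but the jar's outline centre matches in both views.
- **Sampling arm:** I saw no contact with it or the needle in any picture. The robot was touching nothing at hand-in.

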